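# Sort the physiotherapy accessories back into their trays

## Robot

A 6-joint arm with a two-finger parallel gripper is mounted at the origin on the work surface. World frame = base frame: x ahead of the robot, y to its left, z up, the work surface at z = 0. Lengths are in mm, angles in rad, forces in N, time in s.
With the tool pointing down it reaches from about 250 to 800 mm from the base axis. Payload 8.5 kg.
Tool frame: the origin (TCP) lies at the very end of the fingers, on their centre line; the grasp point (between the pads) lies 19 mm behind it; x points along the fingers, y is the direction in which the jaws open and shut, and the axes are right-handed (so a half turn about x gives the same grasp; the last joint's range is limited). The gripper opens to 85 mm and grips with 20 to 120 N. Pads are 22 mm wide; open, the fingers measure 114 mm over their backs; the gripper's body (76 mm by 85 mm) begins 54 mm behind the grasp point. The pads swing forward as they close: fully open they stand 13 mm farther back than shut.
Start: joints at [-1.34, 0.238, -0.013, 1.319, 0, 1.571], TCP at [120.085, -511.036, 231.276] pointing down, gripper open.
Joint ranges: [-2.66, 2.66], [-1.03, 1.9], [-1.14, 1.46], [-1.82, 2.27], [-1.45, 1.34], [-3.14, 3.14]. Speed limits (rad/s): [2.22, 2.22, 2.79, 3.14, 3.14, 3.14].

## Interface

Orientations are given as a unit quaternion [w, x, y, z].
In Python, from rig import env, viewer gives the robot as it stands.
- The arm moves only by the tool move_arm, never from a script. Its argument "increments" is a list of rows, each an object of numbers: "x", "y", "z": the shift along the world's x, y, z scaled (see below); "turn": the turn about the world's z scaled (see below); "hand": the closure, from -1 (fully open) to 1 (shut). In form: [{"x": .., "y": .., "z": .., "turn": .., "hand": ..}, ...]. A call has exactly 8 rows; each row shifts and turns the commanded pose from where the row before left it; what a row does not reach is not made up. The controller multiplies each number of a shift by 600 mm and each number of a turn by pi rad. A row lasts 1/12 s, in which the tool goes at most 41.7 mm and 7.16 degrees, less where a joint would pass 70% of its speed; a pose out of reach is approached as far as the arm can. A call with a number of a shift or a turn outside -1 to 1 is refused whole. A call with a gripper value outside its range is refused whole. The fingers move at their own pace and stop on an object; "squeeze" is the grip in N (left out, the last holds). Time passes only in rows, so rows that do not move let the fingers close, or fill a call up. It gives the time, the measured TCP pose, the force and the opening at its end, in the units of the state.
- env.read_state(): the state, without advancing time (a new reading comes with each control period).
- viewer.camera(name): name is "scene" or "top" or "wrist"; returns a dict with "pixels" (480x640x3 uint8, red, green, blue), "range_z" (480x640 float32, mm along the optical axis (not along the pixel's ray), 0 where there is no reading), "fx", "fy", "cx", "cy" (pixels), "eye" and "rotation" of the camera in the world. Camera axes: x right, y down, z forward; pixel columns grow to the right and rows downward; lengths in mm; the calibration is good to about 2 mm. The wrist camera is an equidistant fisheye: a pixel r from the principal point sees the ray r / f radians off the axis. A picture is of the moment at which its call begins.
- env.sign_off(): hands the job in, once; it reports no verdict.
The state is a dict: "time": time; "joint_pos": joint angles; "joint_vel": joint speeds; "joint_torque": joint torques, N m; "tool_pos": TCP position; "ee_rot": TCP orientation; "ft_force": force on the tool from outside, world axes, zero at the start; "ft_torque": the same for the moment, N m; "finger_gap": finger opening in mm.
Only numpy, scipy, OpenCV 4.12 (cv2) and the standard library are available. Lean on these libraries where they do the work, as an engineer would, in place of code of your own. Each camera call takes 0.05 s, during which the arm holds its last target.

## Task

Tidy the treatment bench: stand both gel bottles upright in the deep white bin, put both suction-cup electrodes mouth down side by side on the floor of the wide steel tray, and lay the ultrasound applicator head down, lengthwise, in the long narrow grey tray. Set each thing down right inside its tray rather than dropping it, let go of everything, and leave the tissue box and the timer where they are.

Things in the scene. Friction and masses are not known exactly. Their poses are not given: they have to be found in the camera images.
- tall_bottle: Tall blue gel bottle with a paper band and a narrow white cap, loose, standing upright. 130 mm high; round body of diameter 44 mm straight up to 104 mm, then a shoulder to 114 mm and a cap of diameter 22 mm. Origin: centre of its underside; z up. About 0.2 kg.
- short_bottle: Short blue gel bottle of the same make-up, loose, standing upright. 100 mm high; round body of diameter 44 mm straight up to 76 mm, then a shoulder to 86 mm and a cap of diameter 22 mm. Origin: centre of its underside; z up. About 0.14 kg.
- large_cup: Large suction-cup electrode, loose, mouth down: a low black rubber dome of diameter 60 mm, 19 mm high, with an upright round grey stem of diameter 20 mm on its middle, from 19 to 54 mm height (a 4 mm metal nib on top). Origin: centre of its underside; z up. About 0.09 kg.
- small_cup: Small suction-cup electrode, loose, mouth down: the same as the large one but its rubber dome has a diameter of 42 mm (19 mm high); stem of diameter 20 mm from 19 to 54 mm height. Origin: centre of its underside; z up. About 0.06 kg.
- applicator: White ultrasound applicator, loose, head down, 130 mm long, 0.16 kg. Round head: diameter 52, height 42 mm, centred at own x = +39 mm. Straight handle along own x from -65 to +13 mm: 28 mm wide, underside at 14, top at 42 mm height; a grey foot under its end (x -65 to -45 mm) reaches down to 0. Origin: mid-length, at the height of its underside; z up. Grip across own y near the origin.
- bottle_bin: Deep white plastic bin, open on top, rectangular: outside 84 x 150 mm (x, y), 35 mm high; walls and floor 4 mm thick (inside 76 x 142 mm). It takes both bottles side by side along its length. Fixed to the bench. Origin: centre of its underside; own y along its length, z up; yaw within 0.25 rad of 0, so its length runs roughly along world y.
- cup_tray: Wide bare steel tray, open on top, rectangular: outside 104 x 156 mm (x, y), 22 mm high; walls and floor 4 mm thick (inside 96 x 148 mm). It takes both electrodes side by side along its length. Fixed to the bench. Origin: centre of its underside; own y along its length, z up; yaw within 0.25 rad of 0, so its length runs roughly along world y.
- long_tray: Long narrow shallow grey plastic tray, open on top: outside 84 x 208 mm (x, y), 14 mm high; walls and floor 4 mm thick (inside 76 x 200 mm). It takes the applicator with its handle along the tray, head at either end. Fixed to the bench. Origin: centre of its underside; own y along its length, z up; yaw within 0.25 rad of 0, so its length runs roughly along world y.
- tissue_box: Bystander: loose cardboard tissue box 115 x 115 x 75 mm with a tissue sticking out to about 115 mm, on the robot's right. Origin: centre of its underside. Leave it alone.
- timer: Bystander: loose round grey timer with a dark face, diameter 72 mm, 22 mm high, beyond the trays. Origin: centre of its underside. Leave it alone.
There are look-alikes about, which are no part of the job. What is shaped like the applicator but green is not meant. Leave any yellow look-alike of the tall_bottle alone.

How it is judged (in metres and radians):
At the end, for the whole second after the job is handed in: Bottles in the white bin, electrodes in the steel tray, applicator lengthwise (0.3 rad) in the long tray; each within the walls, underside under 10 mm above the bench, tilt under 0.12 rad, at rest (20 mm/s, 0.2 rad/s) and released; tissue box and timer within 30 mm of their start (x of tall_bottle in the frame of bottle_bin between -0.018 and 0.018 m and y of tall_bottle in the frame of bottle_bin between -0.051 and 0.051 m and z of each of tall_bottle, short_bottle in the frame of bottle_bin below 0.01 m and angle between each of tall_bottle, short_bottle, large_cup, small_cup, applicator's own z axis and vertical below 0.12 rad and linear speed of each of tall_bottle, short_bottle, large_cup, small_cup, applicator below 0.02 m/s and angular speed of each of tall_bottle, short_bottle, large_cup, small_cup, applicator below 0.2 rad/s and contact force between the fingers and tall_bottle below 0.05 N and x of short_bottle in the frame of bottle_bin between -0.018 and 0.018 m and y of short_bottle in the frame of bottle_bin between -0.051 and 0.051 m and contact force between the fingers and short_bottle below 0.05 N and x of large_cup in the frame of cup_tray between -0.02 and 0.02 m and y of large_cup in the frame of cup_tray between -0.046 and 0.046 m and z of each of large_cup, small_cup in the frame of cup_tray below 0.01 m and contact force between the fingers and large_cup below 0.05 N and x of small_cup in the frame of cup_tray between -0.029 and 0.029 m and y of small_cup in the frame of cup_tray between -0.055 and 0.055 m and contact force between the fingers and small_cup below 0.05 N and x of applicator in the frame of long_tray between -0.014 and 0.014 m and y of applicator in the frame of long_tray between -0.04 and 0.04 m and z of applicator in the frame of long_tray below 0.01 m and contact force between the fingers and applicator below 0.05 N and angle between the x axis of applicator and the y axis of long_tray, either way round below 0.3 rad and distance of each of tissue_box, timer from where it was at the start of the episode below 0.03 m); the robot touches nothing.
It fails at once if one of the five things is let go with its underside more than 45 mm above the bench (dropped) ((contact force between each of the fingers, the arm and tall_bottle below 0.02 N and height (world z) of tall_bottle above 0.045 m) or (contact force between each of the fingers, the arm and short_bottle below 0.02 N and height (world z) of short_bottle above 0.045 m) or (contact force between each of the fingers, the arm and large_cup below 0.02 N and height (world z) of large_cup above 0.045 m) or (contact force between each of the fingers, the arm and small_cup below 0.02 N and height (world z) of small_cup above 0.045 m) or (contact force between each of the fingers, the arm and applicator below 0.02 N and height (world z) of applicator above 0.045 m)).
It fails at once if the tissue box or the timer is pushed more than 30 mm from its place (distance of any of tissue_box, timer from where it was at the start of the episode above 0.03 m).
It also fails if it takes over 128 s, if anything falls off the work surface, if the arm or the gripper's body presses on something with over 40 N, if the wrist force passes 120 N, or if a joint passes its speed limit or range.

## Working session

There is one attempt and no reset: what is moved stays moved. The work goes in short steps, Python scripts to look and compute and a tool call to move; the robot and the scene stay as the last step left them, time stands still between calls to the robot, and variables do not carry over. Pictures are saved under pics/ and viewed, and the job is handed in when it is done.

Besides the shell and the picture viewer there is one more tool, called after ">>>" by a JSON object that holds its "name" and its "arguments". move_arm: Moves the arm, as the interface text tells. Shifts and turns lie within -1 to 1; 1 stands for 600 mm of shift or pi rad of turn. Its arguments: {"type":"object","properties":{"increments":{"type":"array"},"squeeze":{"type":"number"}},"required":["increments"]}

```bash
ls; mkdir -p pics
python3 - <<'E'
from rig import env, viewer
import cv2
print(env.read_state())
for n in ["scene","top","wrist"]:
    c=viewer.camera(n); cv2.imwrite(f"pics/{n}0.png",c["pixels"][:,:,::-1])
    print(n,{k:c[k] for k in ["fx","fy","cx","cy","eye","rotation"]})
E
```

```text
pics
{'time': 0.0, 'joint_pos': array([-1.34002911e+00,  2.38777703e-01, -1.42667437e-02,  1.31921819e+00,
        3.03965886e-05,  1.57082144e+00]), 'joint_vel': array([ 5.11574381e-04, -5.38805272e-04,  5.09437892e-04, -1.98296232e-05,
        2.00983932e-03,  7.56103360e-04]), 'joint_torque': array([ 2.79094325e-03, -5.38780975e+01,  3.46438336e+01,  1.82007963e-02,
        6.29445049e-05, -1.58328572e-06]), 'tool_pos': array([ 119.99091804, -510.66149294,  230.67439137]), 'ee_rot': array([-0.08088256, -0.70235683, -0.08191497,  0.70245486]), 'ft_force': array([-0.35687891,  0.30586615, -0.66006195]), 'ft_torque': array([0.00296419, 0.01774222, 0.01661045]), 'finger_gap': 85.32315036537595}
scene {'fx': 546.9446740977885, 'fy': 546.9446740977885, 'cx': 319.3430591904434, 'cy': 234.62535476024757, 'eye': array([1185.10581177,   43.19708993, 1073.7442087 ]), 'rotation': array([-0.18760285,  0.60908289,  0.73789493, -0.22211322])}
top {'fx': 484.46744034396744, 'fy': 484.46744034396744, 'cx': 315.81051578255386, 'cy': 241.6696982595807, 'eye': array([ 332.61086084, -108.88438393, 1116.50943836]), 'rotation': array([-0.0670529 ,  0.7086819 , -0.70073779,  0.04733306])}
wrist {'fx': 371.64829954431775, 'fy': 371.64829954431775, 'cx': 323.34137907275533, 'cy': 244.50961031010047, 'eye': array([ 183.69999986, -496.39144714,  373.32516481]), 'rotation': array([ 0.10157506,  0.77703747, -0.61591784, -0.08087336])}
```

View pics/top0.png

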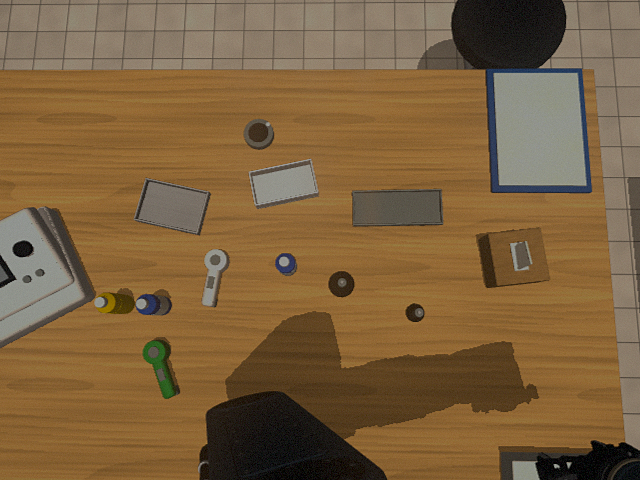

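View pics/scene0.png

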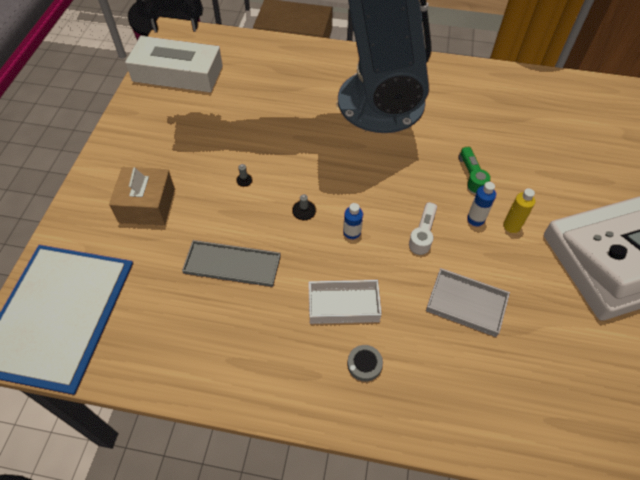

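View pics/wrist0.png

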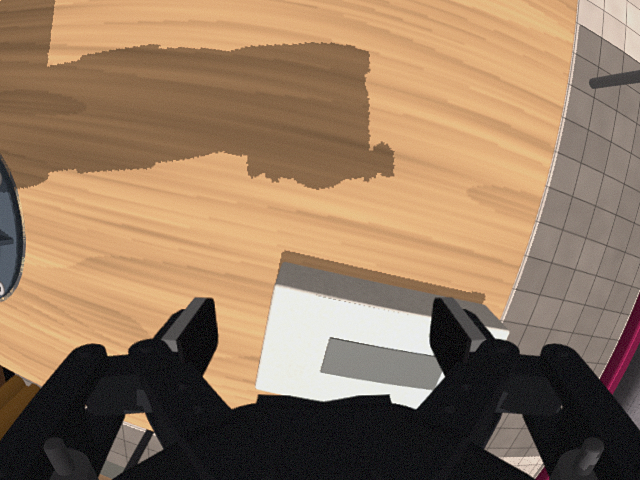

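Candidates, by pixel in the top view:
- **Tall bottle:** blue (148,304) or yellow (105,303). I choose the blue one.
- **Short bottle:** (286,264), with no look-alike.
- **Cups:** large (342,284) and small (415,312).
- **Applicator:** white (213,278) or green (160,368). I choose the white one.
- **Trays:** steel (172,206), white bin (284,184), long grey (397,207).
- **Bystanders:** tissue box (515,257) and timer (259,133).

Next I'll measure these and check the choices in close crops.

```bash
cat > h.py <<'E'
import numpy as np, cv2
from scipy.spatial.transform import Rotation as R
from rig import env, viewer
def Rm(c):
    q=c["rotation"]; return R.from_quat([q[1],q[2],q[3],q[0]]).as_matrix()
def cloud(c):
    v,u=np.mgrid[0:480,0:640]; z=c["range_z"]
    p=np.stack([(u-c["cx"])/c["fx"]*z,(v-c["cy"])/c["fy"]*z,z],-1)
    P=p@Rm(c).T+c["eye"]; P[z==0]=np.nan; return P
def ray(c,uv,h):
    uv=np.atleast_2d(uv).astype(float)
    d=np.stack([(uv[:,0]-c["cx"])/c["fx"],(uv[:,1]-c["cy"])/c["fy"],np.ones(len(uv))],-1)@Rm(c).T
    return c["eye"]+d*((h-c["eye"][2])/d[:,2])[:,None]
E
python3 - <<'E'
from h import *
t=viewer.camera("top"); P=cloud(t)
for n,(u,v) in dict(table=(300,300),tall=(145,304),yellow=(100,303),short=(284,263),large=(342,282),small=(416,312),head=(216,259),hand=(210,285),bin=(284,186),ct=(172,206),lt=(397,207),box=(500,265),timer=(259,133)).items(): print(n,P[v,u].round(),np.nanmax(P[v-6:v+7,u-6:u+7,2]).round())
print(np.nanmedian(P[230:240,300:400,2]))
# trays: height mask
img=t["pixels"]
a=cv2.resize(img[150:320,85:235],None,fx=4,fy=4,interpolation=cv2.INTER_CUBIC); cv2.imwrite("pics/c1.png",a[:600,:,::-1])
b=cv2.resize(img[150:330,235:455],None,fx=3.3,fy=3.3,interpolation=cv2.INTER_CUBIC); cv2.imwrite("pics/c2.png",b[:,:,::-1])
E
```

```text
table [379. -42.  -0.] 5.0
tall [362. 265. 134.] 135.0
yellow [362. 358. 134.] 134.0
short [452. -13.  99.] 106.0
large [ 417. -136.   58.] 60.0
small [ 354. -297.   53.] 59.0
head [466. 146.  43.] 49.0
hand [408. 156.  45.] 48.0
bin [646.   1.   8.] 9.0
ct [598. 268.   1.] 10.0
lt [ 598. -266.    6.] 9.0
box [ 456. -474.   73.] 82.0
timer [772.  62.  25.] 30.0
0.4215900933086232
```

View pics/c1.png

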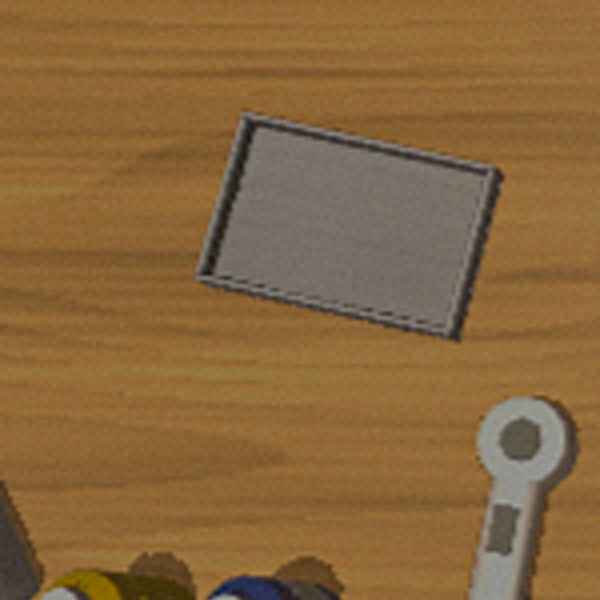

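View pics/c2.png

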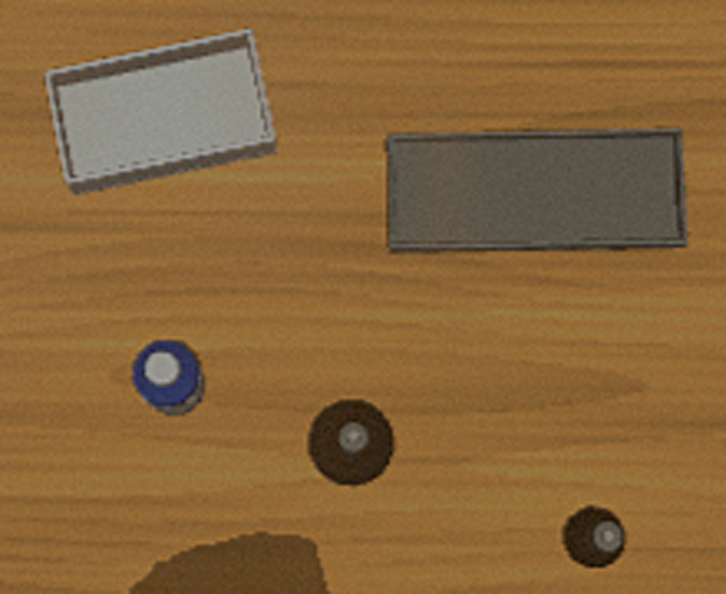

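The crops confirm the choices: a blue tall bottle next to the yellow one, and a white applicator with its head at the top. Next I'll compute precise poses.

Run:
```python
from h import *
t=viewer.camera("top"); s=viewer.camera("scene"); 
def rect(c,pts,h,off,sc):
    pts=np.array(pts)/sc+np.array(off); w=ray(c,pts,h)[:,:2]
    L=[np.linalg.norm(w[i]-w[(i+1)%4]) for i in range(4)]
    d=(w[0]-w[1])+(w[3]-w[2])  # right->left : +y long
    print("ctr",w.mean(0).round(1),"sides",np.round(L,1),"yaw",round(float(np.arctan2(-d[0],d[1])),3))
rect(t,[(245,113),(499,170),(458,336),(200,278)],22,(85,150),4)
rect(t,[(46,73),(250,31),(272,140),(70,182)],35,(235,150),3.3)
rect(t,[(387,134),(681,130),(686,245),(389,250)],14,(235,150),3.3)
for n,(c) in dict(top=t,scene=s).items():
    hsv=cv2.cvtColor(c["pixels"],cv2.COLOR_RGB2HSV)
    cv2.imwrite(f"pics/x_{n}.png",cv2.resize(c["pixels"][130:260,200:560] if n=="scene" else c["pixels"][230:340,130:450],None,fx=2.2,fy=2.2,interpolation=cv2.INTER_CUBIC)[:,:,::-1])
    def blob(m,lo=15):
        k,l,st,ce=cv2.connectedComponentsWithStats(m.astype(np.uint8)); return [(ce[i].round(1),st[i].tolist()) for i in range(1,k) if st[i,4]>lo]
    H,S,V=[hsv[...,i].astype(int) for i in range(3)]
    win=dict(top=dict(tall=(130,285,165,320),short=(270,248,300,280),large=(325,268,360,300),small=(400,300,430,325),app=(195,245,232,310)),
             scene=dict(tall=(465,178,500,232),short=(338,200,368,245),large=(288,190,320,222),small=(232,160,256,190),app=(405,198,442,258)))[n]
    for k,(a,b,e,f) in win.items():
        h_,s_,v_=H[b:f,a:e],S[b:f,a:e],V[b:f,a:e]
        ms={"blue":(h_>105)&(h_<130)&(s_>120),"lowsat":(s_<70)&(v_>130)} if k in("tall","short") else ({"dark":(v_<70),"grey":(s_<50)&(v_>60)} if "cup" in k or k in("large","small") else {"white":(s_<60)&(v_>140)})
        for nm,m in ms.items():
            for ce,st in blob(m): print(n,k,nm,ce+[a,b],st[2:])
```

```text
ctr [593.  259.1] sides [156.4 100.8 156.7 101.6] yaw -0.215
ctr [ 6.48e+02 -4.00e-01] sides [146.8  80.8 143.8  81.1] yaw 0.217
ctr [ 595. -265.] sides [207.4  82.8 207.   83.9] yaw 0.023
top tall blue [148.  305.1] [19, 19, 151]
top tall lowsat [140.5 303.3] [10, 10, 79]
top short blue [283.7 264.2] [17, 18, 103]
top short lowsat [283.4 261.1] [10, 9, 74]
top large dark [341. 284.] [25, 25, 438]
top small dark [413.5 312.7] [18, 18, 197]
top small grey [419.1 312.2] [8, 9, 38]
top app white [212.2 274.7] [23, 56, 503]
scene tall blue [484.  197.8] [21, 21, 261]
scene tall blue [474.2 222.1] [15, 9, 51]
scene tall lowsat [489.5 185.5] [10, 9, 72]
scene short blue [352.8 217.7] [17, 17, 194]
scene short blue [351.2 236.6] [13, 5, 19]
scene short lowsat [354.1 206.9] [11, 9, 76]
scene large dark [303.6 210. ] [22, 19, 343]
scene large grey [303.4 200.4] [6, 13, 62]
scene small dark [243.7 178.7] [15, 16, 165]
scene small grey [241.9 169.7] [7, 12, 55]
scene app white [424.6 226.3] [26, 44, 522]
```

View pics/x_scene.png

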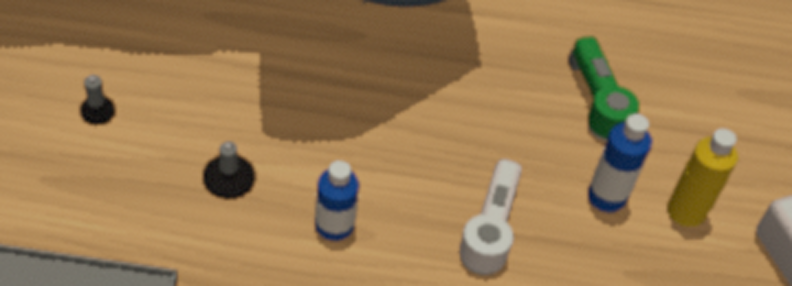

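Run:
```python
from h import *
t=viewer.camera("top"); s=viewer.camera("scene")
for n,c,uv,h in [("tall",t,(140.5,303.3),130),("tall",s,(489.5,186),125),("short",t,(283.4,261.1),100),("short",s,(354.1,207.2),95),("large",t,(341,284),8),("large",s,(303.6,210),8),("large stem",t,(352/3.3+235,437/3.3+150),54),("small",t,(413.5,312.7),8),("small",s,(243.7,179),8),("small st",t,(419.1,312.2),50)]: print(n,ray(c,uv,h)[0].round(1))
hsv=cv2.cvtColor(t["pixels"],cv2.COLOR_RGB2HSV)[245:312,195:235].astype(int)
m=((hsv[...,1]<70)&(hsv[...,2]>100)).astype(np.uint8)
for lo,hi in ((0,24),(32,52),(52,62)):
    ys,xs=np.nonzero(m[lo:hi]); print(lo,hi,len(xs),xs.mean()+195,ys.mean()+lo+245,ray(t,(xs.mean()+195,ys.mean()+lo+245),42)[0].round(1))
for r in range(0,67,3):
    x=np.nonzero(m[r])[0]; print(r+245,(x.min()+195,x.max()+195,len(x)) if len(x) else None)
cv2.imwrite("pics/app.png",cv2.resize(t["pixels"][240:320,185:245],None,fx=7,fy=7,interpolation=cv2.INTER_CUBIC)[:,:,::-1])
```

```text
tall [362.9 276.2 130. ]
tall [359.5 277.  125. ]
short [456.3 -11.2 100. ]
short [453.2 -11.5  95. ]
large [ 416.2 -135.5    8. ]
large [ 419.9 -134.9    8. ]
large stem [ 416.2 -135.8   54. ]
small [ 353.4 -299.     8. ]
small [ 354.2 -302.3    8. ]
small st [ 353.9 -303.9   50. ]
0 24 291 215.3745704467354 259.0343642611684 [466.4 147.7  42. ]
32 52 177 210.090395480226 288.06779661016947 [401.2 156.4  42. ]
52 62 99 207.53535353535352 300.7676767676768 [373.1 160.8  42. ]
245 None
248 None
251 (np.int64(209), np.int64(222), 14)
254 (np.int64(206), np.int64(224), 19)
257 (np.int64(205), np.int64(226), 13)
260 (np.int64(204), np.int64(226), 13)
263 (np.int64(205), np.int64(225), 13)
266 (np.int64(206), np.int64(224), 19)
269 (np.int64(208), np.int64(221), 14)
272 (np.int64(208), np.int64(219), 12)
275 (np.int64(207), np.int64(218), 12)
278 (np.int64(206), np.int64(217), 6)
281 (np.int64(206), np.int64(217), 6)
284 (np.int64(205), np.int64(216), 7)
287 (np.int64(205), np.int64(216), 6)
290 (np.int64(204), np.int64(215), 12)
293 (np.int64(203), np.int64(214), 12)
296 (np.int64(203), np.int64(214), 12)
299 (np.int64(202), np.int64(213), 12)
302 (np.int64(202), np.int64(212), 11)
305 (np.int64(205), np.int64(211), 7)
308 None
311 None
```

View pics/app.png

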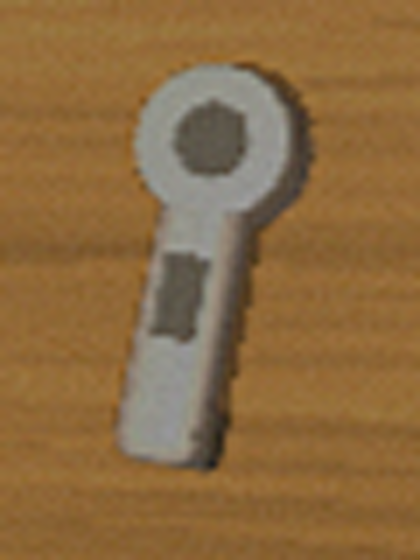

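```bash
cat > st.py <<'E'
from h import *
def st():
    s=env.read_state(); q=s["ee_rot"]; M=R.from_quat([q[1],q[2],q[3],q[0]]).as_matrix()
    print("t",round(s["time"],2),"tcp",s["tool_pos"].round(1),"jawyaw",round(float(np.arctan2(M[1,1],M[0,1])),3),"xaxis",M[:,0].round(3),"q1,q6",s["joint_pos"][[0,5]].round(3),"F",s["ft_force"].round(1),"gap",round(s["finger_gap"],1)); return s
if __name__=="__main__": st()
E
python3 st.py
```

```text
t 0.4 tcp [ 120.1 -511.   231.2] jawyaw -1.34 xaxis [-0.  0. -1.] q1,q6 [-1.34   1.571] F [-0.1 -0.2 -0.5] gap 85.2
```

>>> {"name": "move_arm", "arguments": {"increments": [{"x": 0.045,"y": 0.04,"z": -0.02,"turn": 0.038,"hand": -1},{"x": 0.045,"y": 0.04,"z": -0.02,"turn": 0.038,"hand": -1},{"x": 0.045,"y": 0.04,"z": -0.02,"turn": 0.038,"hand": -1},{"x": 0.045,"y": 0.04,"z": -0.02,"turn": 0.038,"hand": -1},{"x": 0.045,"y": 0.04,"z": -0.02,"turn": 0.038,"hand": -1},{"x": 0.045,"y": 0.04,"z": -0.02,"turn": 0.038,"hand": -1},{"x": 0.045,"y": 0.04,"z": -0.02,"turn": 0.038,"hand": -1},{"x": 0.045,"y": 0.04,"z": -0.02,"turn": 0.038,"hand": -1}], "squeeze": 30}}

```text
time: 1.07
tool_pos: [337.1, -317.7, 135.0]
ee_rot: [0.397, 0.585, 0.397, -0.585]
ft_force: [1.1, -1.2, 0.5]
finger_gap: 85.3
```

```bash
python3 st.py
python3 - <<'E'
from h import *
c=viewer.camera("wrist"); cv2.imwrite("pics/w1.png",c["pixels"][:,:,::-1])
E
python3 st.py
```

```text
t 1.07 tcp [ 337.1 -317.7  135. ] jawyaw -0.379 xaxis [ 0. -0. -1.] q1,q6 [-0.756  1.194] F [ 1.1 -1.2  0.5] gap 85.3
t 1.12 tcp [ 340.2 -313.7  132.9] jawyaw -0.367 xaxis [ 0.     0.003 -1.   ] q1,q6 [-0.747  1.191] F [ 2.8  2.8 -2.4] gap 85.5
```

View pics/w1.png

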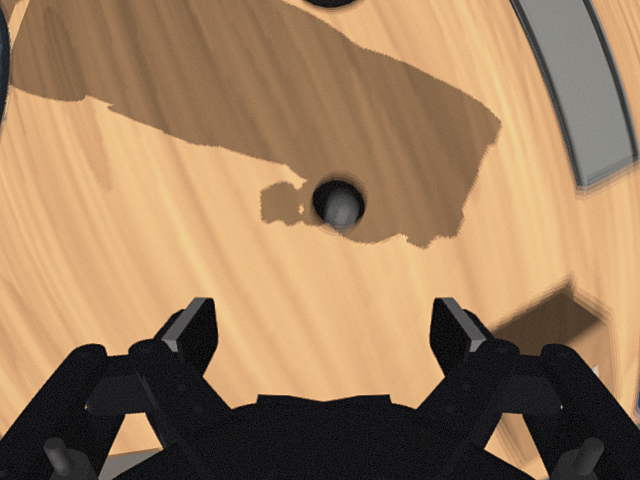

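```bash
cat >> h.py <<'E'
def wray(c,uv,h):
    d2=np.array(uv,float)-[c["cx"],c["cy"]]; r=np.hypot(*d2); th=r/c["fx"]
    d=np.array([*(d2/r*np.sin(th)),np.cos(th)]); d=Rm(c)@d
    return c["eye"]+d*((h-c["eye"][2])/d[2])
E
python3 - <<'E'
from h import *
from st import st
c=viewer.camera("wrist"); g=cv2.cvtColor(c["pixels"],cv2.COLOR_RGB2HSV)
cv2.imwrite("pics/w2.png",c["pixels"][:,:,::-1])
m=(g[170:240,300:380,2]<60).astype(np.uint8); ys,xs=np.nonzero(m); print(xs.min()+300,xs.max()+300,ys.min()+170,ys.max()+170)
print(wray(c,(342,204),54), wray(c,(338,203),3)); st()
E
```

```text
308 362 189 239
[ 362.28362188 -288.84371994   54.        ] [ 359.44113296 -295.14675775    3.        ]
t 1.17 tcp [ 338.3 -315.4  133.8] jawyaw -0.375 xaxis [-0.001  0.002 -1.   ] q1,q6 [-0.751  1.195] F [-0.8 -0.9  0. ] gap 85.4
```

View pics/w2.png

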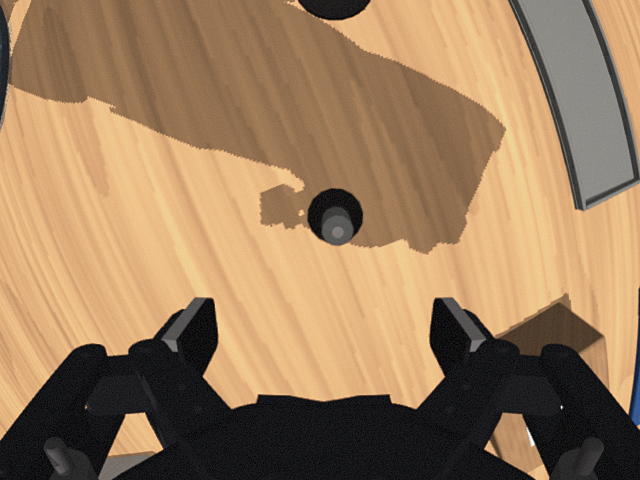

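Run:
```python
from h import *
from st import st
c=viewer.camera("wrist"); g=cv2.cvtColor(c["pixels"],cv2.COLOR_RGB2HSV)
print(wray(c,(338,232),54), wray(c,(335,216),5)); st()
```

```text
[ 352.02176343 -306.30177731   54.        ] [ 351.99726175 -305.27442978    5.        ]
t 1.22 tcp [ 337.2 -317.   134.5] jawyaw -0.38 xaxis [-0.001  0.001 -1.   ] q1,q6 [-0.755  1.196] F [-0.7 -0.3  0.1] gap 85.4
```

>>> {"name": "move_arm", "arguments": {"increments": [{"x": 0.014,"y": 0.0125,"z": 0,"turn": 0.027,"hand": -1},{"x": 0.014,"y": 0.0125,"z": -0.007,"turn": 0.027,"hand": -1},{"x": 0,"y": 0,"z": -0.04,"turn": 0,"hand": -1},{"x": 0,"y": 0,"z": -0.04,"turn": 0,"hand": -1},{"x": 0,"y": 0,"z": -0.04,"turn": 0,"hand": -1},{"x": 0,"y": 0,"z": -0.04,"turn": 0,"hand": -0.5},{"x": 0,"y": 0,"z": -0.02,"turn": 0,"hand": 0},{"x": 0,"y": 0,"z": 0,"turn": 0,"hand": 1}]}}

```text
time: 1.88
tool_pos: [351.0, -303.8, 21.1]
ee_rot: [-0.441, -0.551, -0.444, 0.552]
ft_force: [-0.6, 0.4, 0.3]
finger_gap: 51.7
```

>>> {"name": "move_arm", "arguments": {"increments": [{"x": 0,"y": 0,"z": 0,"turn": 0,"hand": 1},{"x": 0,"y": 0,"z": 0,"turn": 0,"hand": 1},{"x": 0,"y": 0,"z": 0,"turn": 0,"hand": 1},{"x": 0,"y": 0,"z": 0,"turn": 0,"hand": 1},{"x": 0,"y": 0,"z": 0,"turn": 0,"hand": 1},{"x": 0,"y": 0,"z": 0,"turn": 0,"hand": 1},{"x": 0,"y": 0,"z": 0,"turn": 0,"hand": 1},{"x": 0,"y": 0,"z": 0,"turn": 0,"hand": 1}]}}

```text
time: 2.55
tool_pos: [353.4, -305.0, 24.3]
ee_rot: [-0.444, -0.551, -0.442, 0.551]
ft_force: [-2.0, -2.5, 7.9]
finger_gap: 19.4
```

Run:
```python
from h import *
from st import st
st();c=viewer.camera("wrist"); cv2.imwrite("pics/w3.png",c["pixels"][:,:,::-1])
```

```text
t 2.55 tcp [ 353.4 -305.    24.3] jawyaw -0.216 xaxis [ 0.001 -0.002 -1.   ] q1,q6 [-0.711  1.075] F [-2.  -2.5  7.9] gap 19.4
```

View pics/w3.png

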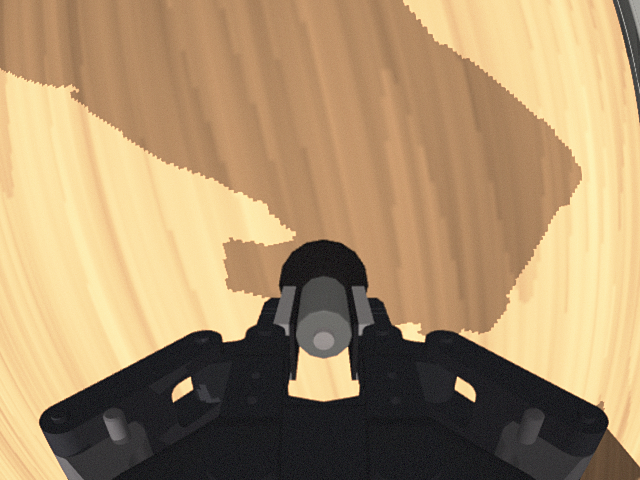

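>>> {"name": "move_arm", "arguments": {"increments": [{"x": 0,"y": 0,"z": 0.02,"turn": 0,"hand": 1},{"x": 0,"y": 0,"z": 0.045,"turn": 0,"hand": 1},{"x": 0,"y": 0,"z": 0.06,"turn": 0,"hand": 1},{"x": 0,"y": 0,"z": 0.06,"turn": 0,"hand": 1},{"x": 0.013,"y": 0.031,"z": 0.045,"turn": 0,"hand": 1},{"x": 0.02,"y": 0.046,"z": 0.02,"turn": 0,"hand": 1},{"x": 0.025,"y": 0.06,"z": 0,"turn": 0,"hand": 1},{"x": 0.025,"y": 0.06,"z": 0,"turn": 0,"hand": 1}]}}

```text
time: 3.27
tool_pos: [403.6, -185.2, 174.9]
ee_rot: [0.444, 0.552, 0.442, -0.551]
ft_force: [0.1, 0.5, -1.2]
finger_gap: 18.6
```

>>> {"name": "move_arm", "arguments": {"increments": [{"x": 0.025,"y": 0.06,"z": 0,"turn": 0,"hand": 1},{"x": 0.025,"y": 0.06,"z": 0,"turn": 0,"hand": 1},{"x": 0.025,"y": 0.06,"z": 0,"turn": 0,"hand": 1},{"x": 0.025,"y": 0.06,"z": 0,"turn": 0,"hand": 1},{"x": 0.025,"y": 0.06,"z": 0,"turn": 0,"hand": 1},{"x": 0.025,"y": 0.06,"z": 0,"turn": 0,"hand": 1},{"x": 0.025,"y": 0.06,"z": 0,"turn": 0,"hand": 1},{"x": 0.025,"y": 0.06,"z": 0,"turn": 0,"hand": 1}]}}

```text
time: 3.93
tool_pos: [523.1, 104.3, 173.7]
ee_rot: [0.444, 0.551, 0.443, -0.55]
ft_force: [1.3, -0.8, -0.5]
finger_gap: 18.8
```

Run:
```python
from h import *
from st import st
st();c=viewer.camera("wrist"); cv2.imwrite("pics/w4.png",c["pixels"][:,:,::-1])
```

```text
t 3.93 tcp [523.1 104.3 173.7] jawyaw -0.215 xaxis [ 0.001  0.    -1.   ] q1,q6 [0.197 1.983] F [ 1.3 -0.8 -0.5] gap 18.8
```

View pics/w4.png

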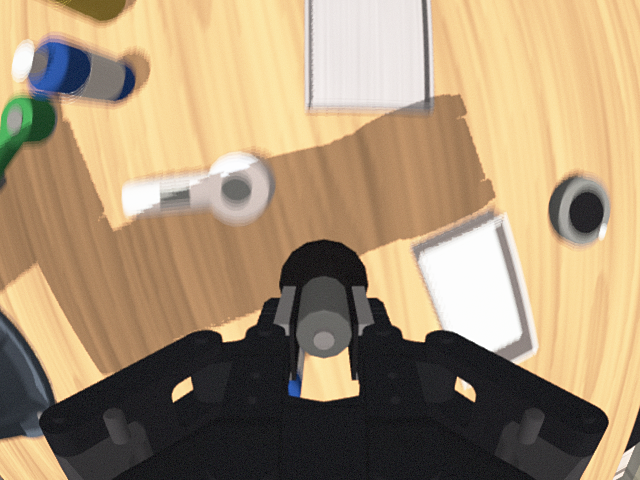

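>>> {"name": "move_arm", "arguments": {"increments": [{"x": 0.025,"y": 0.06,"z": 0,"turn": 0,"hand": 1},{"x": 0.025,"y": 0.06,"z": 0,"turn": 0,"hand": 1},{"x": 0.025,"y": 0.06,"z": 0,"turn": 0,"hand": 1},{"x": 0.025,"y": 0.06,"z": 0,"turn": 0,"hand": 1},{"x": 0.02,"y": 0.05,"z": 0,"turn": 0,"hand": 1},{"x": 0.01,"y": 0.03,"z": -0.04,"turn": 0,"hand": 1},{"x": 0,"y": 0,"z": -0.04,"turn": 0,"hand": 1},{"x": 0,"y": 0,"z": -0.02,"turn": 0,"hand": 1}]}}

```text
time: 4.65
tool_pos: [599.8, 295.4, 110.3]
ee_rot: [-0.444, -0.549, -0.444, 0.551]
ft_force: [-1.0, -0.8, -1.5]
finger_gap: 19.0
```

Run:
```python
from h import *
from st import st
st();c=viewer.camera("wrist");c=viewer.camera("wrist");c=viewer.camera("wrist"); cv2.imwrite("pics/w5.png",c["pixels"][:,:,::-1]);st()
```

```text
t 4.65 tcp [599.8 295.4 110.3] jawyaw -0.213 xaxis [-0.003 -0.001 -1.   ] q1,q6 [0.457 2.242] F [-1.  -0.8 -1.5] gap 19.0
t 4.8 tcp [600.  294.  112.5] jawyaw -0.215 xaxis [-0.002 -0.001 -1.   ] q1,q6 [0.456 2.241] F [ 0.8 -0.3 -1. ] gap 18.9
```

View pics/w5.png

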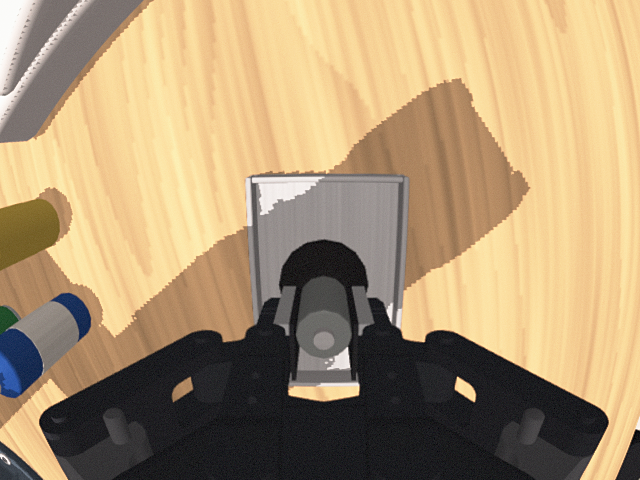

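Run:
```python
from h import *
from st import st
c=viewer.camera("wrist")
for p in [(247,177),(408,177),(325,177),(325,382)]: print(p,wray(c,p,22).round(1))
st()
```

```text
(247, 177) [563.  349.9  22. ]
(408, 177) [662.9 328.2  22. ]
(325, 177) [611.2 338.7  22. ]
(325, 382) [578.9 190.3  22. ]
t 4.85 tcp [600.8 294.1 113.8] jawyaw -0.215 xaxis [ 0.  0. -1.] q1,q6 [0.455 2.241] F [ 0.1 -0.1 -0.7] gap 19.3
```

>>> {"name": "move_arm", "arguments": {"increments": [{"x": 0.003,"y": 0.003,"z": -0.03,"turn": 0,"hand": 1},{"x": 0,"y": 0,"z": -0.04,"turn": 0,"hand": 1},{"x": 0,"y": 0,"z": -0.04,"turn": 0,"hand": 1},{"x": 0,"y": 0,"z": -0.02,"turn": 0,"hand": 1},{"x": 0,"y": 0,"z": -0.01,"turn": 0,"hand": 1},{"x": 0,"y": 0,"z": 0,"turn": 0,"hand": 1},{"x": 0,"y": 0,"z": 0,"turn": 0,"hand": 1},{"x": 0,"y": 0,"z": 0,"turn": 0,"hand": 1}]}}

```text
time: 5.52
tool_pos: [603.6, 296.3, 30.9]
ee_rot: [0.444, 0.552, 0.443, -0.55]
ft_force: [0.3, -0.1, -0.3]
finger_gap: 19.3
```

>>> {"name": "move_arm", "arguments": {"increments": [{"x": 0,"y": 0,"z": -0.003,"turn": 0,"hand": 1},{"x": 0,"y": 0,"z": 0,"turn": 0,"hand": 1},{"x": 0,"y": 0,"z": 0,"turn": 0,"hand": 0.5},{"x": 0,"y": 0,"z": 0,"turn": 0,"hand": -0.3},{"x": 0,"y": 0,"z": 0,"turn": 0,"hand": -0.5},{"x": 0,"y": 0,"z": 0,"turn": 0,"hand": -0.5},{"x": 0,"y": 0,"z": 0,"turn": 0,"hand": -0.5},{"x": 0,"y": 0,"z": 0.03,"turn": 0,"hand": -0.5}]}}

```text
time: 6.18
tool_pos: [600.5, 295.0, 42.1]
ee_rot: [-0.443, -0.549, -0.444, 0.553]
ft_force: [0.1, -0.8, -0.6]
finger_gap: 64.1
```

>>> {"name": "move_arm", "arguments": {"increments": [{"x": 0,"y": 0,"z": 0.06,"turn": 0,"hand": -0.5},{"x": 0,"y": 0,"z": 0.06,"turn": 0,"hand": -1},{"x": 0,"y": 0,"z": 0.06,"turn": 0,"hand": -1},{"x": -0.015,"y": -0.06,"z": 0.03,"turn": 0,"hand": -1},{"x": -0.023,"y": -0.06,"z": 0,"turn": 0,"hand": -1},{"x": -0.025,"y": -0.06,"z": 0,"turn": 0,"hand": -1},{"x": -0.025,"y": -0.06,"z": 0,"turn": 0,"hand": -1},{"x": -0.025,"y": -0.06,"z": 0,"turn": 0,"hand": -1}]}}

```text
time: 6.85
tool_pos: [533.7, 114.6, 171.4]
ee_rot: [0.444, 0.551, 0.443, -0.551]
ft_force: [0.4, -0.8, 0.0]
finger_gap: 85.3
```

Run:
```python
from h import *
from st import st
st();c=viewer.camera("top"); cv2.imwrite("pics/t6.png",c["pixels"][:,:,::-1]); c=viewer.camera("scene"); cv2.imwrite("pics/s6.png",c["pixels"][:,:,::-1])
```

```text
t 6.85 tcp [533.7 114.6 171.4] jawyaw -0.215 xaxis [ 0.  0. -1.] q1,q6 [0.212 1.997] F [ 0.4 -0.8  0. ] gap 85.3
```

View pics/s6.png

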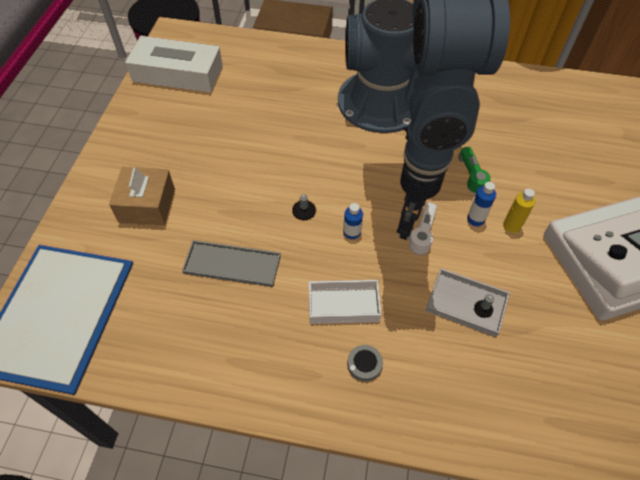

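The scene view shows the small cup standing in the steel tray at (485,308). Next is the large cup.

>>> {"name": "move_arm", "arguments": {"increments": [{"x": -0.028,"y": -0.06,"z": 0,"turn": 0,"hand": -1},{"x": -0.028,"y": -0.06,"z": 0,"turn": 0,"hand": -1},{"x": -0.028,"y": -0.06,"z": 0,"turn": 0,"hand": -1},{"x": -0.028,"y": -0.06,"z": 0,"turn": 0,"hand": -1},{"x": -0.028,"y": -0.06,"z": 0,"turn": 0,"hand": -1},{"x": -0.028,"y": -0.06,"z": -0.01,"turn": 0,"hand": -1},{"x": -0.02,"y": -0.04,"z": -0.02,"turn": 0,"hand": -1},{"x": -0.008,"y": -0.02,"z": -0.02,"turn": 0,"hand": -1}]}}

```text
time: 7.62
tool_pos: [415.9, -138.4, 141.5]
ee_rot: [0.443, 0.551, 0.442, -0.551]
ft_force: [0.8, 0.1, -0.4]
finger_gap: 85.6
```

Run:
```python
from h import *
from st import st
for i in range(4): c=viewer.camera("wrist")
cv2.imwrite("pics/w7.png",c["pixels"][:,:,::-1]);st()
```

```text
t 7.82 tcp [ 417.4 -135.9  141.5] jawyaw -0.216 xaxis [-0.  0. -1.] q1,q6 [-0.315  1.472] F [0.7 0.1 0.5] gap 85.7
```

View pics/w7.png

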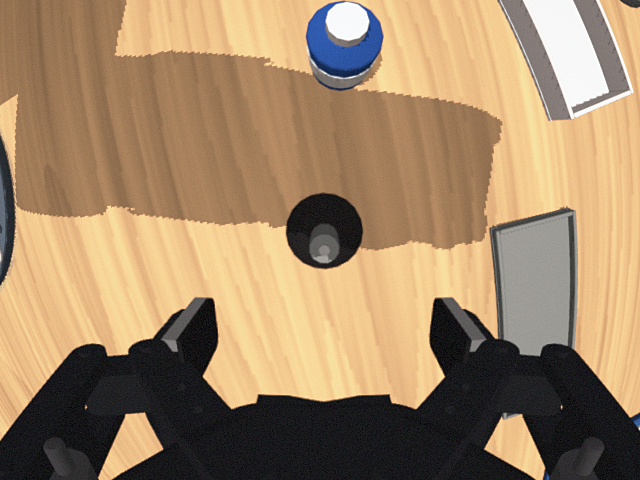

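Run:
```python
from h import *
from st import st
c=viewer.camera("wrist")
print(wray(c,(323,251),54),wray(c,(324.5,231),4));
print("short cap",wray(c,(348,23),100));st()
```

```text
[ 417.33618106 -136.99148223   54.        ] [ 418.83483566 -135.49925988    4.        ]
short cap [457.41700325 -12.67226509 100.        ]
t 7.87 tcp [ 417.8 -135.6  141.7] jawyaw -0.215 xaxis [ 0.001  0.    -1.   ] q1,q6 [-0.314  1.472] F [ 0.1  0.5 -0.1] gap 85.5
```

>>> {"name": "move_arm", "arguments": {"increments": [{"x": 0,"y": 0,"z": -0.045,"turn": 0,"hand": -1},{"x": 0,"y": 0,"z": -0.045,"turn": 0,"hand": -1},{"x": 0,"y": 0,"z": -0.045,"turn": 0,"hand": -1},{"x": 0,"y": 0,"z": -0.035,"turn": 0,"hand": -0.5},{"x": 0,"y": 0,"z": -0.022,"turn": 0,"hand": 0},{"x": 0,"y": 0,"z": 0,"turn": 0,"hand": 1},{"x": 0,"y": 0,"z": 0,"turn": 0,"hand": 1},{"x": 0,"y": 0,"z": 0,"turn": 0,"hand": 1}]}}

```text
time: 8.53
tool_pos: [418.3, -135.7, 27.1]
ee_rot: [0.444, 0.551, 0.443, -0.55]
ft_force: [-0.3, 0.4, -0.1]
finger_gap: 25.8
```

>>> {"name": "move_arm", "arguments": {"increments": [{"x": 0,"y": 0,"z": 0,"turn": 0,"hand": 1},{"x": 0,"y": 0,"z": 0,"turn": 0,"hand": 1},{"x": 0,"y": 0,"z": 0,"turn": 0,"hand": 1},{"x": 0,"y": 0,"z": 0,"turn": 0,"hand": 1},{"x": 0,"y": 0,"z": 0,"turn": 0,"hand": 1},{"x": 0,"y": 0,"z": 0,"turn": 0,"hand": 1},{"x": 0,"y": 0,"z": 0,"turn": 0,"hand": 1},{"x": 0,"y": 0,"z": 0,"turn": 0,"hand": 1}]}}

```text
time: 9.2
tool_pos: [418.4, -135.9, 27.3]
ee_rot: [0.444, 0.552, 0.443, -0.55]
ft_force: [1.3, 3.5, 7.4]
finger_gap: 18.7
```

>>> {"name": "move_arm", "arguments": {"increments": [{"x": 0,"y": 0,"z": 0.02,"turn": 0,"hand": 1},{"x": 0,"y": 0,"z": 0.045,"turn": 0,"hand": 1},{"x": 0,"y": 0,"z": 0.06,"turn": 0,"hand": 1},{"x": 0,"y": 0,"z": 0.06,"turn": 0,"hand": 1},{"x": 0.014,"y": 0.03,"z": 0.04,"turn": 0,"hand": 1},{"x": 0.023,"y": 0.05,"z": 0.02,"turn": 0,"hand": 1},{"x": 0.028,"y": 0.06,"z": 0,"turn": 0,"hand": 1},{"x": 0.028,"y": 0.06,"z": 0,"turn": 0,"hand": 1}]}}

```text
time: 9.87
tool_pos: [474.0, -15.1, 175.1]
ee_rot: [0.444, 0.552, 0.442, -0.55]
ft_force: [0.2, -0.8, -1.2]
finger_gap: 18.8
```

>>> {"name": "move_arm", "arguments": {"increments": [{"x": 0.028,"y": 0.06,"z": 0,"turn": 0,"hand": 1},{"x": 0.028,"y": 0.06,"z": 0,"turn": 0,"hand": 1},{"x": 0.028,"y": 0.06,"z": 0,"turn": 0,"hand": 1},{"x": 0.028,"y": 0.06,"z": 0,"turn": 0,"hand": 1},{"x": 0.028,"y": 0.06,"z": 0,"turn": 0,"hand": 1},{"x": 0.028,"y": 0.06,"z": 0,"turn": 0,"hand": 1},{"x": 0.015,"y": 0.03,"z": -0.02,"turn": 0,"hand": 1},{"x": 0.008,"y": 0.013,"z": -0.04,"turn": 0,"hand": 1}]}}

```text
time: 10.53
tool_pos: [590.3, 229.7, 139.4]
ee_rot: [0.445, 0.552, 0.444, -0.548]
ft_force: [0.7, 0.1, -1.9]
finger_gap: 18.8
```

Run:
```python
from h import *
from st import st
for i in range(4): c=viewer.camera("wrist")
cv2.imwrite("pics/w8.png",c["pixels"][:,:,::-1]);st()
```

```text
t 10.73 tcp [586.8 225.4 137. ] jawyaw -0.215 xaxis [-0.002 -0.001 -1.   ] q1,q6 [0.367 2.153] F [-0.   0.2 -1.1] gap 19.2
```

View pics/w8.png

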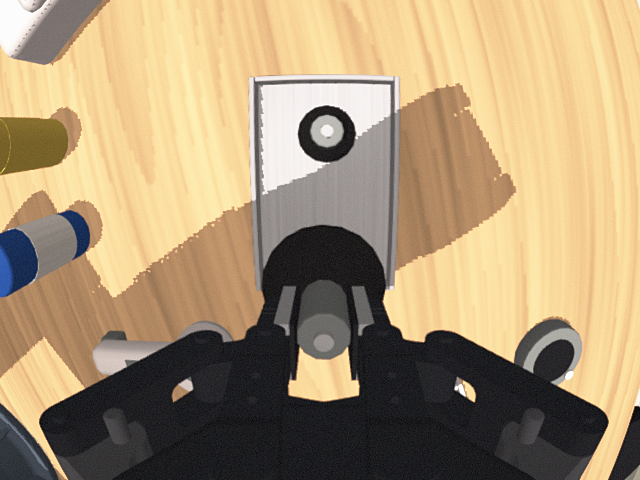

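>>> {"name": "move_arm", "arguments": {"increments": [{"x": 0,"y": 0,"z": -0.03,"turn": 0,"hand": 1},{"x": 0,"y": 0,"z": -0.045,"turn": 0,"hand": 1},{"x": 0,"y": 0,"z": -0.045,"turn": 0,"hand": 1},{"x": 0,"y": 0,"z": -0.035,"turn": 0,"hand": 1},{"x": 0,"y": 0,"z": -0.015,"turn": 0,"hand": 1},{"x": 0,"y": 0,"z": -0.008,"turn": 0,"hand": 1},{"x": 0,"y": 0,"z": 0,"turn": 0,"hand": 1},{"x": 0,"y": 0,"z": 0,"turn": 0,"hand": 1}]}}

```text
time: 11.4
tool_pos: [588.5, 225.5, 32.4]
ee_rot: [0.443, 0.552, 0.443, -0.55]
ft_force: [0.2, 0.0, -0.6]
finger_gap: 19.2
```

>>> {"name": "move_arm", "arguments": {"increments": [{"x": 0,"y": 0,"z": -0.002,"turn": 0,"hand": 1},{"x": 0,"y": 0,"z": 0,"turn": 0,"hand": 1},{"x": 0,"y": 0,"z": 0,"turn": 0,"hand": 0.5},{"x": 0,"y": 0,"z": 0,"turn": 0,"hand": -0.3},{"x": 0,"y": 0,"z": 0,"turn": 0,"hand": -0.5},{"x": 0,"y": 0,"z": 0,"turn": 0,"hand": -0.5},{"x": 0,"y": 0,"z": 0,"turn": 0,"hand": -0.5},{"x": 0,"y": 0,"z": 0.03,"turn": 0,"hand": -0.5}]}}

```text
time: 12.07
tool_pos: [585.5, 225.0, 44.2]
ee_rot: [-0.443, -0.549, -0.444, 0.553]
ft_force: [-0.5, -0.5, -0.2]
finger_gap: 63.8
```

>>> {"name": "move_arm", "arguments": {"increments": [{"x": 0,"y": 0,"z": 0.06,"turn": 0,"hand": -0.5},{"x": 0,"y": 0,"z": 0.06,"turn": 0,"hand": -1},{"x": 0,"y": 0,"z": 0.05,"turn": 0.036,"hand": -1},{"x": -0.04,"y": -0.018,"z": 0,"turn": 0.038,"hand": -1},{"x": -0.05,"y": -0.022,"z": 0,"turn": 0.038,"hand": -1},{"x": -0.05,"y": -0.022,"z": 0,"turn": 0.038,"hand": -1},{"x": -0.05,"y": -0.022,"z": 0,"turn": 0.038,"hand": -1},{"x": -0.04,"y": -0.02,"z": 0,"turn": 0.038,"hand": -1}]}}

```text
time: 12.73
tool_pos: [447.1, 162.6, 148.9]
ee_rot: [0.608, 0.36, 0.609, -0.361]
ft_force: [0.9, 0.3, -0.0]
finger_gap: 85.2
```

>>> {"name": "move_arm", "arguments": {"increments": [{"x": -0.02,"y": -0.01,"z": 0,"turn": 0.038,"hand": -1},{"x": -0.019,"y": -0.007,"z": 0,"turn": 0.038,"hand": -1},{"x": 0,"y": 0,"z": 0,"turn": 0.038,"hand": -1},{"x": 0,"y": 0,"z": 0,"turn": 0.038,"hand": -1},{"x": 0,"y": 0,"z": 0,"turn": 0.038,"hand": -1},{"x": 0,"y": 0,"z": 0,"turn": 0.038,"hand": -1},{"x": 0,"y": 0,"z": 0,"turn": 0.036,"hand": -1},{"x": 0,"y": 0,"z": 0,"turn": 0.036,"hand": -1}]}}

```text
time: 13.4
tool_pos: [426.0, 153.2, 149.1]
ee_rot: [0.706, 0.045, 0.706, -0.045]
ft_force: [0.9, -0.3, -0.2]
finger_gap: 85.5
```

Run:
```python
from h import *
from st import st
for i in range(4): c=viewer.camera("wrist")
cv2.imwrite("pics/w9.png",c["pixels"][:,:,::-1]);st()
c=viewer.camera("scene");cv2.imwrite("pics/s9.png",c["pixels"][:,:,::-1])
```

```text
t 13.6 tcp [426.1 153.2 149.1] jawyaw 1.433 xaxis [-0. -0. -1.] q1,q6 [0.345 0.483] F [-0.2  0.3 -0.3] gap 85.4
```

View pics/w9.png

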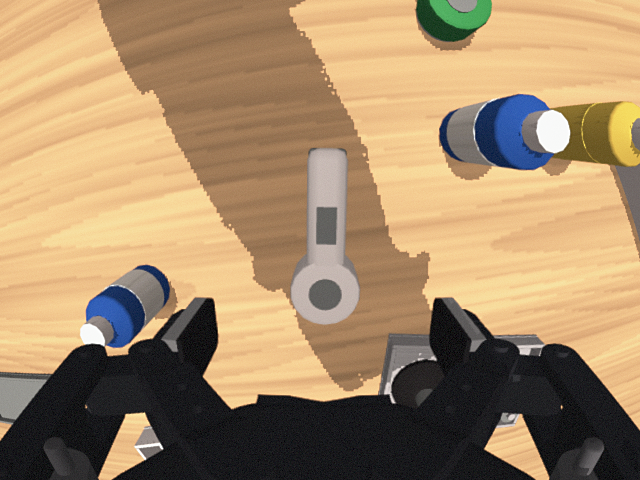

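View pics/s9.png

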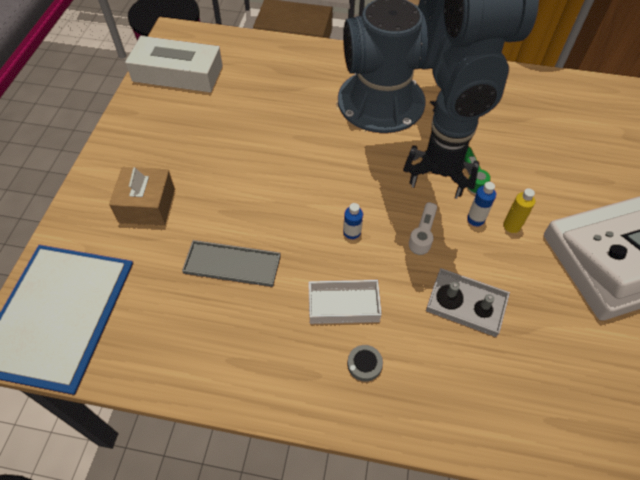

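Both cups are standing in the tray, and the applicator lines up with the jaws: head at (324,294) and handle end at (328,150) in the wrist view. I'll measure it again from this view.

Run:
```python
from h import *
c=viewer.camera("wrist")
a=wray(c,(324.5,294),42);b=wray(c,(328,151),42);print(a,b,np.linalg.norm(a-b))
d=(a-b)/np.linalg.norm(a-b); print("yaw",np.arctan2(d[1],d[0]),"origin",a-39*d,b+65*d)
print("tall cap",wray(c,(552,131),128))
```

```text
[464.93699816 148.09480866  42.        ] [364.69148519 164.28158247  42.        ] 101.54395361836552
yaw -0.1600895118960328 origin [426.43569044 154.31166507  42.        ] [428.8603314  153.92015513  42.        ]
tall cap [363.08258175 275.85460263 128.        ]
```

>>> {"name": "move_arm", "arguments": {"increments": [{"x": 0,"y": 0.001,"z": -0.03,"turn": -0.003,"hand": -1},{"x": 0,"y": 0,"z": -0.05,"turn": 0,"hand": -1},{"x": 0,"y": 0,"z": -0.05,"turn": 0,"hand": -1},{"x": 0,"y": 0,"z": -0.045,"turn": 0,"hand": -1},{"x": 0,"y": 0,"z": -0.035,"turn": 0,"hand": -0.5},{"x": 0,"y": 0,"z": -0.018,"turn": 0,"hand": 0},{"x": 0,"y": 0,"z": 0,"turn": 0,"hand": 0},{"x": 0,"y": 0,"z": 0,"turn": 0,"hand": 1}]}}

```text
time: 14.37
tool_pos: [425.8, 153.7, 12.1]
ee_rot: [0.705, 0.051, 0.706, -0.051]
ft_force: [0.2, 0.2, 0.5]
finger_gap: 38.8
```

>>> {"name": "move_arm", "arguments": {"increments": [{"x": 0,"y": 0,"z": 0,"turn": 0,"hand": 1},{"x": 0,"y": 0,"z": 0,"turn": 0,"hand": 1},{"x": 0,"y": 0,"z": 0,"turn": 0,"hand": 1},{"x": 0,"y": 0,"z": 0,"turn": 0,"hand": 1},{"x": 0,"y": 0,"z": 0,"turn": 0,"hand": 1},{"x": 0,"y": 0,"z": 0,"turn": 0,"hand": 1},{"x": 0,"y": 0,"z": 0,"turn": 0,"hand": 1},{"x": 0,"y": 0,"z": 0,"turn": 0,"hand": 1}]}}

```text
time: 15.03
tool_pos: [426.6, 154.0, 13.0]
ee_rot: [0.706, 0.051, 0.705, -0.05]
ft_force: [-0.5, 0.1, 6.0]
finger_gap: 27.5
```

```bash
python3 st.py
```

```text
t 15.03 tcp [426.6 154.   13. ] jawyaw 1.428 xaxis [ 0.001  0.    -1.   ] q1,q6 [0.346 0.49 ] F [-0.5  0.1  6. ] gap 27.5
```

>>> {"name": "move_arm", "arguments": {"increments": [{"x": 0,"y": 0,"z": 0.02,"turn": 0,"hand": 1},{"x": 0,"y": 0,"z": 0.05,"turn": 0,"hand": 1},{"x": 0,"y": 0,"z": 0.06,"turn": 0,"hand": 1},{"x": 0,"y": 0,"z": 0.06,"turn": -0.02,"hand": 1},{"x": 0.014,"y": -0.035,"z": 0.04,"turn": -0.035,"hand": 1},{"x": 0.023,"y": -0.057,"z": 0,"turn": -0.035,"hand": 1},{"x": 0.024,"y": -0.06,"z": 0,"turn": -0.035,"hand": 1},{"x": 0.024,"y": -0.06,"z": 0,"turn": -0.035,"hand": 1}]}}

```text
time: 15.7
tool_pos: [477.7, 25.4, 151.2]
ee_rot: [0.671, 0.226, 0.67, -0.225]
ft_force: [0.9, 0.2, -2.3]
finger_gap: 27.5
```

>>> {"name": "move_arm", "arguments": {"increments": [{"x": 0.024,"y": -0.06,"z": 0,"turn": -0.035,"hand": 1},{"x": 0.024,"y": -0.06,"z": 0,"turn": -0.035,"hand": 1},{"x": 0.024,"y": -0.06,"z": 0,"turn": -0.035,"hand": 1},{"x": 0.024,"y": -0.06,"z": 0,"turn": -0.035,"hand": 1},{"x": 0.024,"y": -0.06,"z": 0,"turn": -0.035,"hand": 1},{"x": 0.024,"y": -0.06,"z": 0,"turn": -0.037,"hand": 1},{"x": 0.024,"y": -0.06,"z": 0,"turn": -0.037,"hand": 1},{"x": 0.024,"y": -0.06,"z": 0,"turn": -0.037,"hand": 1}]}}

```text
time: 16.37
tool_pos: [592.5, -263.4, 150.2]
ee_rot: [0.505, 0.495, 0.505, -0.495]
ft_force: [0.5, 0.2, -0.9]
finger_gap: 27.7
```

>>> {"name": "move_arm", "arguments": {"increments": [{"x": 0.018,"y": -0.004,"z": 0,"turn": -0.001,"hand": 1},{"x": 0.01,"y": 0,"z": -0.01,"turn": 0,"hand": 1},{"x": 0,"y": 0,"z": -0.04,"turn": 0,"hand": 1},{"x": 0,"y": 0,"z": -0.04,"turn": 0,"hand": 1},{"x": 0,"y": 0,"z": -0.02,"turn": 0,"hand": 1},{"x": 0,"y": 0,"z": 0,"turn": 0,"hand": 1},{"x": 0,"y": 0,"z": 0,"turn": 0,"hand": 1},{"x": 0,"y": 0,"z": 0,"turn": 0,"hand": 1}]}}

```text
time: 17.03
tool_pos: [609.5, -263.3, 85.3]
ee_rot: [0.506, 0.494, 0.506, -0.494]
ft_force: [-0.0, -0.2, -1.1]
finger_gap: 27.3
```

Run:
```python
from h import *
from st import st
c=viewer.camera("wrist")
cv2.imwrite("pics/w10.png",c["pixels"][:,:,::-1]);st()
c=viewer.camera("scene");cv2.imwrite("pics/s10.png",c["pixels"][:,:,::-1])
```

```text
t 17.08 tcp [ 609.8 -263.6   85.7] jawyaw 0.024 xaxis [ 0.002 -0.001 -1.   ] q1,q6 [-0.408  1.138] F [ 0.1 -0.4 -1. ] gap 27.6
```

View pics/w10.png

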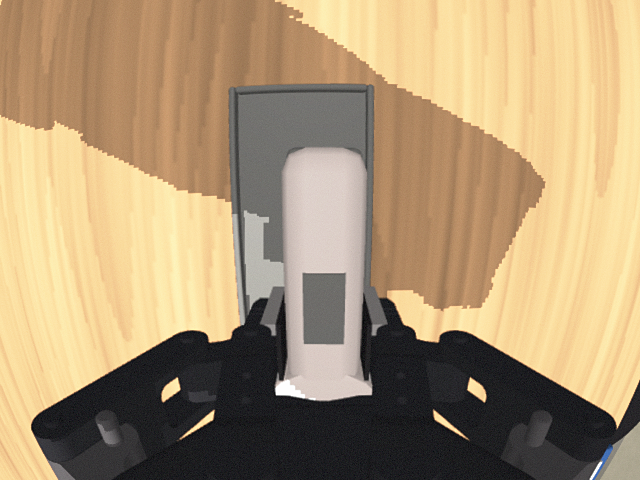

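View pics/s10.png

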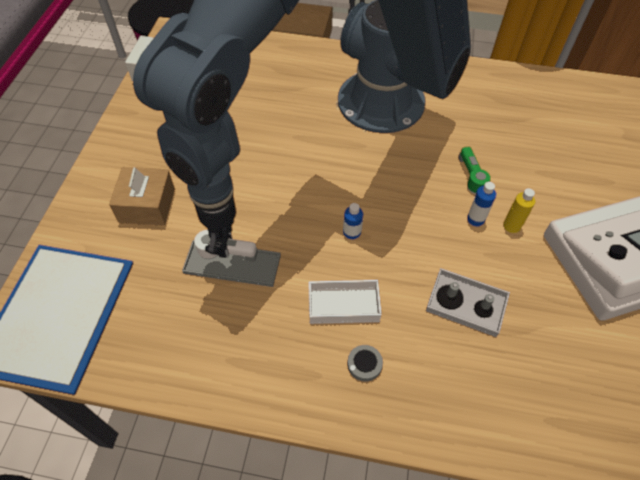

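I overshot x by about 14 mm, so I'll check the tray in the wrist view before correcting.

Run:
```python
from h import *
c=viewer.camera("wrist")
a=wray(c,(231,88),14);b=wray(c,(374,86),14);print(a,b,np.linalg.norm(a-b))
m=(a+b)/2; yaw=.023; print("centre",m[:2]-104*np.array([-np.sin(yaw),np.cos(yaw)]), "yaw",np.arctan2(*(b-a)[[1,0]]))
l=wray(c,(240,290),14); r=wray(c,(371,290),14); print(l,r)
print("handle end",wray(c,(324,150),45+70))
```

```text
[ 554.56857143 -163.99320752   14.        ] [ 636.8239947  -162.15311453   14.        ] 82.27600256889183
centre [ 598.08807218 -267.04565424] yaw 0.022366745548297914
[ 558.25802953 -287.34183829   14.        ] [ 640.57758618 -285.12776473   14.        ]
handle end [ 608.75746257 -199.80861316  115.        ]
```

>>> {"name": "move_arm", "arguments": {"increments": [{"x": -0.01,"y": -0.002,"z": 0,"turn": 0,"hand": 1},{"x": -0.01,"y": -0.002,"z": -0.02,"turn": 0,"hand": 1},{"x": 0,"y": 0,"z": -0.04,"turn": 0,"hand": 1},{"x": 0,"y": 0,"z": -0.03,"turn": 0,"hand": 1},{"x": 0,"y": 0,"z": -0.014,"turn": 0,"hand": 1},{"x": 0,"y": 0,"z": -0.006,"turn": 0,"hand": 1},{"x": 0,"y": 0,"z": 0,"turn": 0,"hand": 1},{"x": 0,"y": 0,"z": 0,"turn": 0,"hand": 1}]}}

```text
time: 17.85
tool_pos: [597.6, -266.5, 19.2]
ee_rot: [0.506, 0.494, 0.505, -0.494]
ft_force: [-0.1, -0.4, -2.1]
finger_gap: 27.5
```

>>> {"name": "move_arm", "arguments": {"increments": [{"x": 0,"y": 0,"z": -0.003,"turn": 0,"hand": 1},{"x": 0,"y": 0,"z": 0,"turn": 0,"hand": 1},{"x": 0,"y": 0,"z": 0,"turn": 0,"hand": 0.3},{"x": 0,"y": 0,"z": 0,"turn": 0,"hand": -0.1},{"x": 0,"y": 0,"z": 0,"turn": 0,"hand": -0.4},{"x": 0,"y": 0,"z": 0,"turn": 0,"hand": -0.5},{"x": 0,"y": 0,"z": 0,"turn": 0,"hand": -0.5},{"x": 0,"y": 0,"z": 0.03,"turn": 0,"hand": -0.5}]}}

```text
time: 18.52
tool_pos: [595.2, -265.4, 31.6]
ee_rot: [0.504, 0.493, 0.508, -0.495]
ft_force: [-0.9, 0.6, -0.7]
finger_gap: 64.1
```

>>> {"name": "move_arm", "arguments": {"increments": [{"x": 0,"y": 0,"z": 0.06,"turn": 0,"hand": -0.5},{"x": 0,"y": 0,"z": 0.06,"turn": 0,"hand": -1},{"x": 0,"y": 0,"z": 0.06,"turn": 0.02,"hand": -1},{"x": -0.02,"y": 0.035,"z": 0.05,"turn": 0.02,"hand": -1},{"x": -0.034,"y": 0.06,"z": 0,"turn": 0.022,"hand": -1},{"x": -0.034,"y": 0.06,"z": 0,"turn": 0,"hand": -1},{"x": -0.034,"y": 0.06,"z": 0,"turn": 0,"hand": -1},{"x": -0.034,"y": 0.06,"z": 0,"turn": 0,"hand": -1}]}}

```text
time: 19.18
tool_pos: [502.3, -100.0, 172.7]
ee_rot: [0.552, 0.443, 0.551, -0.443]
ft_force: [1.1, 1.0, 0.2]
finger_gap: 85.3
```

>>> {"name": "move_arm", "arguments": {"increments": [{"x": -0.034,"y": 0.06,"z": 0,"turn": 0,"hand": -1},{"x": -0.027,"y": 0.05,"z": 0,"turn": 0,"hand": -1},{"x": -0.017,"y": 0.038,"z": 0,"turn": 0,"hand": -1},{"x": 0,"y": 0,"z": 0,"turn": 0,"hand": -1},{"x": 0,"y": 0,"z": 0,"turn": 0,"hand": -1},{"x": 0,"y": 0,"z": 0,"turn": 0,"hand": -1},{"x": 0,"y": 0,"z": 0,"turn": 0,"hand": -1},{"x": 0,"y": 0,"z": 0,"turn": 0,"hand": -1}]}}

```text
time: 19.85
tool_pos: [457.2, -13.3, 172.3]
ee_rot: [0.551, 0.443, 0.551, -0.443]
ft_force: [0.0, -0.4, 0.2]
finger_gap: 85.5
```

Run:
```python
from h import *
from st import st
c=viewer.camera("wrist")
cv2.imwrite("pics/w11.png",c["pixels"][:,:,::-1]);st()
c=viewer.camera("scene");cv2.imwrite("pics/s11.png",c["pixels"][:,:,::-1])
```

```text
t 19.9 tcp [457.  -13.2 172.3] jawyaw 0.217 xaxis [-0. -0. -1.] q1,q6 [-0.029  1.325] F [ 0.5  0.1 -0.5] gap 85.7
```

View pics/w11.png

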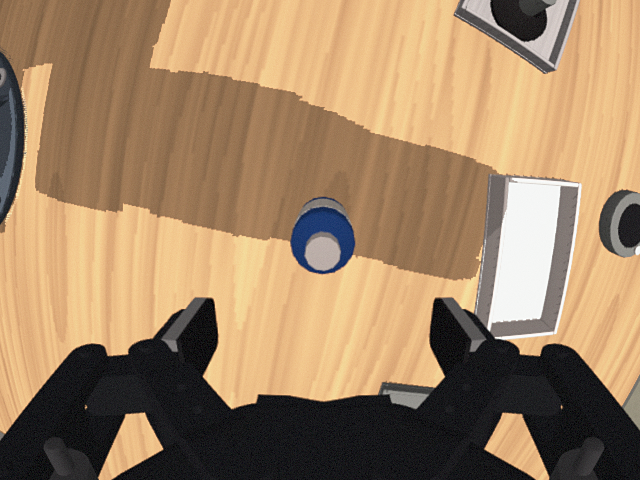

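View pics/s11.png

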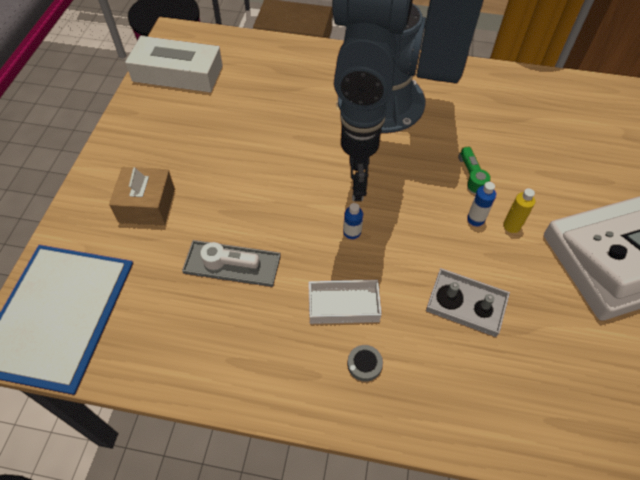

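The applicator lies in the long tray. The short bottle's cap is at (323,250) between the jaws, and the bin is visible on the right.

Run:
```python
from h import *
c=viewer.camera("wrist")
print("cap",wray(c,(323,250),100))
w=np.array([wray(c,p,35) for p in [(490,175),(580,182),(556,333),(477,338)]])
print(w.round(0),w.mean(0),[round(np.linalg.norm(w[i]-w[(i+1)%4])) for i in range(4)]); e=w[0]-w[3]+w[1]-w[2]; print(np.arctan2(-e[0],e[1]))
```

```text
cap [456.18420387  -9.50816049 100.        ]
[[578.  62.  35.]
 [671.  83.  35.]
 [705. -63.  35.]
 [615. -79.  35.]] [642.51943842   0.75931952  35.        ] [96, 149, 92, 146]
0.24531625810998597
```

>>> {"name": "move_arm", "arguments": {"increments": [{"x": 0,"y": 0.003,"z": -0.03,"turn": 0,"hand": -1},{"x": 0,"y": 0,"z": -0.05,"turn": 0,"hand": -1},{"x": 0,"y": 0,"z": -0.05,"turn": 0,"hand": -1},{"x": 0,"y": 0,"z": -0.045,"turn": 0,"hand": -1},{"x": 0,"y": 0,"z": -0.03,"turn": 0,"hand": -1},{"x": 0,"y": 0,"z": -0.015,"turn": 0,"hand": -0.5},{"x": 0,"y": 0,"z": 0,"turn": 0,"hand": -0.2},{"x": 0,"y": 0,"z": 0,"turn": 0,"hand": 1}]}}

```text
time: 20.67
tool_pos: [456.9, -10.8, 40.7]
ee_rot: [0.551, 0.443, 0.551, -0.443]
ft_force: [-0.0, 0.6, 0.2]
finger_gap: 51.6
```

>>> {"name": "move_arm", "arguments": {"increments": [{"x": 0,"y": 0,"z": 0,"turn": 0,"hand": 1},{"x": 0,"y": 0,"z": 0,"turn": 0,"hand": 1},{"x": 0,"y": 0,"z": 0,"turn": 0,"hand": 1},{"x": 0,"y": 0,"z": 0,"turn": 0,"hand": 1},{"x": 0,"y": 0,"z": 0,"turn": 0,"hand": 1},{"x": 0,"y": 0,"z": 0,"turn": 0,"hand": 1},{"x": 0,"y": 0,"z": 0,"turn": 0,"hand": 1},{"x": 0,"y": 0,"z": 0,"turn": 0,"hand": 1}]}}

```text
time: 21.33
tool_pos: [457.5, -10.7, 41.3]
ee_rot: [0.552, 0.443, 0.551, -0.442]
ft_force: [-1.0, -0.7, 6.8]
finger_gap: 43.5
```

```bash
python3 st.py
```

```text
t 21.33 tcp [457.5 -10.7  41.3] jawyaw 0.218 xaxis [ 0.002 -0.    -1.   ] q1,q6 [-0.023  1.329] F [-1.  -0.7  6.8] gap 43.5
```

>>> {"name": "move_arm", "arguments": {"increments": [{"x": 0,"y": 0,"z": 0.02,"turn": 0,"hand": 1},{"x": 0,"y": 0,"z": 0.05,"turn": 0,"hand": 1},{"x": 0,"y": 0,"z": 0.05,"turn": 0,"hand": 1},{"x": 0.03,"y": -0.0035,"z": 0.01,"turn": 0,"hand": 1},{"x": 0.05,"y": -0.006,"z": 0,"turn": 0,"hand": 1},{"x": 0.055,"y": -0.006,"z": 0,"turn": 0,"hand": 1},{"x": 0.055,"y": -0.006,"z": 0,"turn": 0,"hand": 1},{"x": 0.055,"y": -0.006,"z": 0,"turn": 0,"hand": 1}]}}

```text
time: 22.0
tool_pos: [605.0, -27.3, 118.7]
ee_rot: [0.552, 0.443, 0.551, -0.443]
ft_force: [0.3, 0.7, -0.9]
finger_gap: 43.4
```

>>> {"name": "move_arm", "arguments": {"increments": [{"x": 0.045,"y": -0.006,"z": 0,"turn": 0,"hand": 1},{"x": 0.03,"y": -0.004,"z": 0,"turn": 0,"hand": 1},{"x": 0.015,"y": 0,"z": 0,"turn": 0,"hand": 1},{"x": 0,"y": 0,"z": 0,"turn": 0,"hand": 1},{"x": 0,"y": 0,"z": 0,"turn": 0,"hand": 1},{"x": 0,"y": 0,"z": 0,"turn": 0,"hand": 1},{"x": 0,"y": 0,"z": 0,"turn": 0,"hand": 1},{"x": 0,"y": 0,"z": 0,"turn": 0,"hand": 1}]}}

```text
time: 22.67
tool_pos: [657.0, -33.0, 118.9]
ee_rot: [0.551, 0.443, 0.551, -0.443]
ft_force: [0.0, -0.3, -0.6]
finger_gap: 43.3
```

Run:
```python
from h import *
from st import st
c=viewer.camera("wrist")
cv2.imwrite("pics/w12.png",c["pixels"][:,:,::-1]);st()
```

```text
t 22.72 tcp [657.2 -33.1 118.9] jawyaw 0.218 xaxis [ 0. -0. -1.] q1,q6 [-0.05   1.302] F [-1.1  0.6 -1.5] gap 43.6
```

View pics/w12.png

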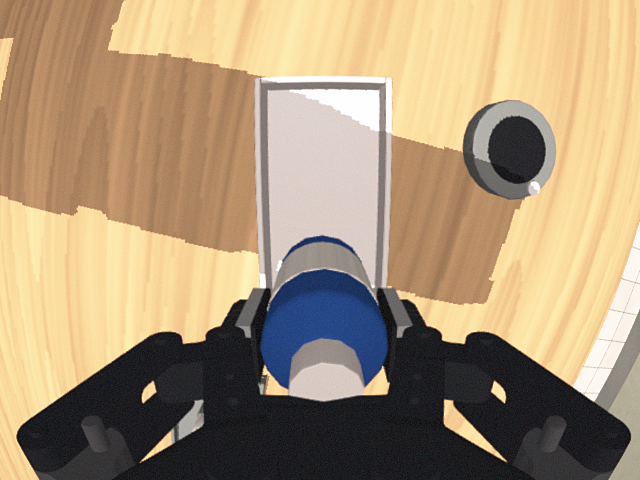

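Run:
```python
from h import *
c=viewer.camera("wrist")
a=wray(c,(257,79),35);b=wray(c,(392,79),35);print(a,b,np.linalg.norm(a-b),np.arctan2(*(b-a)[[1,0]]))
l=wray(c,(263,283),35);r=wray(c,(385,283),35);print(l,r,np.linalg.norm(l-r))
m=(a+b)/2; y=.217; e=np.array([-np.sin(y),np.cos(y)]); ctr=m[:2]-75*e; print(ctr, ctr-34*e, ctr+34*e)
```

```text
[594.86277448  63.5994925   35.        ] [674.73394837  81.35973442  35.        ] 81.82194456280536 0.21880128241486696
[623.46390368 -63.20000019  35.        ] [701.77804555 -45.90106652  35.        ] 80.20198203725664
[650.94593291  -0.76146747] [658.26616531 -33.96409082] [643.6257005   32.44115588]
```

>>> {"name": "move_arm", "arguments": {"increments": [{"x": 0,"y": 0,"z": -0.02,"turn": 0,"hand": 1},{"x": 0,"y": 0,"z": -0.035,"turn": 0,"hand": 1},{"x": 0,"y": 0,"z": -0.03,"turn": 0,"hand": 1},{"x": 0,"y": 0,"z": -0.02,"turn": 0,"hand": 1},{"x": 0,"y": 0,"z": -0.01,"turn": 0,"hand": 1},{"x": 0,"y": 0,"z": -0.005,"turn": 0,"hand": 1},{"x": 0,"y": 0,"z": 0,"turn": 0,"hand": 1},{"x": 0,"y": 0,"z": 0,"turn": 0,"hand": 1}]}}

```text
time: 23.43
tool_pos: [658.1, -33.2, 47.3]
ee_rot: [0.552, 0.443, 0.551, -0.442]
ft_force: [0.6, 0.1, -0.7]
finger_gap: 43.3
```

>>> {"name": "move_arm", "arguments": {"increments": [{"x": 0,"y": 0,"z": -0.003,"turn": 0,"hand": 1},{"x": 0,"y": 0,"z": 0,"turn": 0,"hand": 1},{"x": 0,"y": 0,"z": 0,"turn": 0,"hand": 0},{"x": 0,"y": 0,"z": 0,"turn": 0,"hand": -0.3},{"x": 0,"y": 0,"z": 0,"turn": 0,"hand": -0.6},{"x": 0,"y": 0,"z": 0,"turn": 0,"hand": -0.8},{"x": 0,"y": 0,"z": 0,"turn": 0,"hand": -0.8},{"x": 0,"y": 0,"z": 0.02,"turn": 0,"hand": -0.8}]}}

```text
time: 24.1
tool_pos: [656.2, -33.1, 54.7]
ee_rot: [0.55, 0.442, 0.553, -0.443]
ft_force: [-0.0, -0.4, -0.7]
finger_gap: 77.2
```

>>> {"name": "move_arm", "arguments": {"increments": [{"x": 0,"y": 0,"z": 0.05,"turn": 0,"hand": -0.8},{"x": 0,"y": 0,"z": 0.06,"turn": 0,"hand": -1},{"x": 0,"y": 0,"z": 0.06,"turn": 0,"hand": -1},{"x": -0.03,"y": 0.03,"z": 0.04,"turn": 0,"hand": -1},{"x": -0.044,"y": 0.047,"z": 0,"turn": 0,"hand": -1},{"x": -0.044,"y": 0.047,"z": 0,"turn": 0,"hand": -1},{"x": -0.044,"y": 0.047,"z": 0,"turn": 0,"hand": -1},{"x": -0.044,"y": 0.047,"z": 0,"turn": 0,"hand": -1}]}}

```text
time: 24.77
tool_pos: [532.7, 98.5, 182.8]
ee_rot: [0.551, 0.443, 0.551, -0.443]
ft_force: [1.3, 0.1, 0.3]
finger_gap: 84.9
```

>>> {"name": "move_arm", "arguments": {"increments": [{"x": -0.044,"y": 0.047,"z": 0,"turn": 0,"hand": -1},{"x": -0.044,"y": 0.047,"z": 0,"turn": 0,"hand": -1},{"x": -0.044,"y": 0.047,"z": 0,"turn": 0,"hand": -1},{"x": -0.044,"y": 0.047,"z": 0,"turn": 0,"hand": -1},{"x": -0.044,"y": 0.047,"z": 0,"turn": 0,"hand": -1},{"x": -0.04,"y": 0.04,"z": 0,"turn": 0,"hand": -1},{"x": -0.026,"y": 0.022,"z": 0,"turn": 0,"hand": -1},{"x": 0,"y": 0,"z": 0,"turn": 0,"hand": -1}]}}

```text
time: 25.43
tool_pos: [359.8, 277.8, 182.9]
ee_rot: [0.552, 0.442, 0.553, -0.442]
ft_force: [-0.0, -0.1, 0.8]
finger_gap: 85.6
```

Run:
```python
from h import *
from st import st
for i in range(5): c=viewer.camera("wrist")
cv2.imwrite("pics/w13.png",c["pixels"][:,:,::-1]);st()
c=viewer.camera("scene");cv2.imwrite("pics/s13.png",c["pixels"][:,:,::-1])
```

```text
t 25.68 tcp [363.2 275.3 182.7] jawyaw 0.217 xaxis [ 0. -0. -1.] q1,q6 [0.649 2.002] F [ 0.8 -0.9 -0.2] gap 85.7
```

View pics/w13.png

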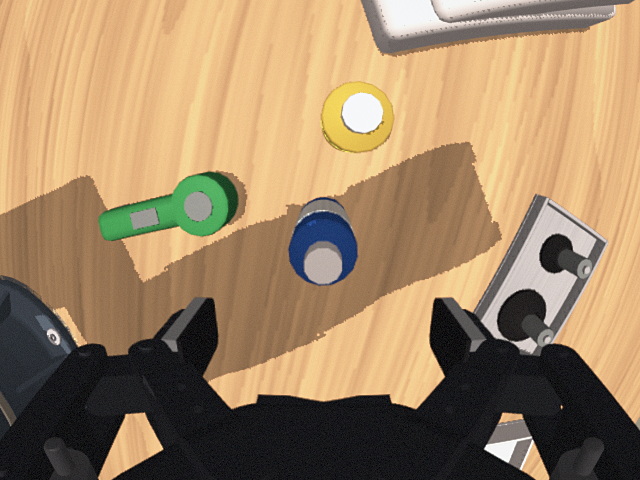

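View pics/s13.png

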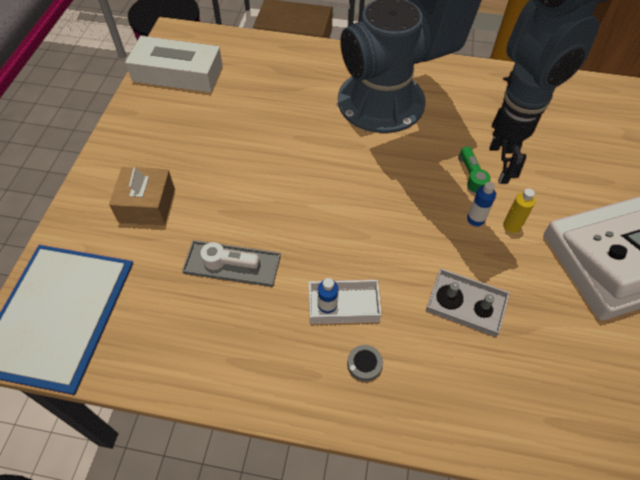

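Run:
```python
from h import *
c=viewer.camera("wrist")
print("cap",wray(c,(323,263),130), "yellow",wray(c,(362,113),130),"base",wray(c,(322,212),30))
```

```text
cap [362.86403076 277.07231925 130.        ] yellow [365.2119506  360.65798188 130.        ] base [359.69981306 287.52092211  30.        ]
```

>>> {"name": "move_arm", "arguments": {"increments": [{"x": 0,"y": 0.002,"z": -0.03,"turn": 0,"hand": -1},{"x": 0,"y": 0,"z": -0.05,"turn": 0,"hand": -1},{"x": 0,"y": 0,"z": -0.05,"turn": 0,"hand": -1},{"x": 0,"y": 0,"z": -0.037,"turn": 0,"hand": -1},{"x": 0,"y": 0,"z": -0.02,"turn": 0,"hand": -0.8},{"x": 0,"y": 0,"z": 0,"turn": 0,"hand": -0.4},{"x": 0,"y": 0,"z": 0,"turn": 0,"hand": -0.2},{"x": 0,"y": 0,"z": 0,"turn": 0,"hand": 1}]}}

```text
time: 26.45
tool_pos: [363.3, 277.2, 71.3]
ee_rot: [0.551, 0.443, 0.551, -0.442]
ft_force: [0.5, -0.3, 2.1]
finger_gap: 43.5
```

>>> {"name": "move_arm", "arguments": {"increments": [{"x": 0,"y": 0,"z": 0,"turn": 0,"hand": 1},{"x": 0,"y": 0,"z": 0,"turn": 0,"hand": 1},{"x": 0,"y": 0,"z": 0,"turn": 0,"hand": 1},{"x": 0,"y": 0,"z": 0,"turn": 0,"hand": 1},{"x": 0,"y": 0,"z": 0,"turn": 0,"hand": 1},{"x": 0,"y": 0,"z": 0,"turn": 0,"hand": 1},{"x": 0,"y": 0,"z": 0,"turn": 0,"hand": 1},{"x": 0,"y": 0,"z": 0,"turn": 0,"hand": 1}]}}

```text
time: 27.12
tool_pos: [363.1, 277.5, 71.3]
ee_rot: [0.552, 0.443, 0.551, -0.442]
ft_force: [-0.2, 0.7, 6.2]
finger_gap: 43.1
```

```bash
python3 st.py
```

```text
t 27.12 tcp [363.1 277.5  71.3] jawyaw 0.218 xaxis [ 0.001  0.001 -1.   ] q1,q6 [0.653 2.005] F [-0.2  0.7  6.2] gap 43.1
```

>>> {"name": "move_arm", "arguments": {"increments": [{"x": 0,"y": 0,"z": 0.02,"turn": 0,"hand": 1},{"x": 0,"y": 0,"z": 0.05,"turn": 0,"hand": 1},{"x": 0,"y": 0,"z": 0.05,"turn": 0,"hand": 1},{"x": 0.02,"y": -0.018,"z": 0.02,"turn": 0,"hand": 1},{"x": 0.04,"y": -0.035,"z": 0,"turn": 0,"hand": 1},{"x": 0.048,"y": -0.042,"z": 0,"turn": 0,"hand": 1},{"x": 0.048,"y": -0.042,"z": 0,"turn": 0,"hand": 1},{"x": 0.048,"y": -0.042,"z": 0,"turn": 0,"hand": 1}]}}

```text
time: 27.78
tool_pos: [485.8, 168.5, 154.7]
ee_rot: [0.552, 0.442, 0.552, -0.442]
ft_force: [0.4, 1.4, -1.3]
finger_gap: 43.5
```

>>> {"name": "move_arm", "arguments": {"increments": [{"x": 0.048,"y": -0.042,"z": 0,"turn": 0,"hand": 1},{"x": 0.048,"y": -0.042,"z": 0,"turn": 0,"hand": 1},{"x": 0.048,"y": -0.042,"z": 0,"turn": 0,"hand": 1},{"x": 0.048,"y": -0.042,"z": 0,"turn": 0,"hand": 1},{"x": 0.042,"y": -0.036,"z": 0,"turn": 0,"hand": 1},{"x": 0.02,"y": -0.017,"z": 0,"turn": 0,"hand": 1},{"x": 0.01,"y": -0.007,"z": 0,"turn": 0,"hand": 1},{"x": 0,"y": 0,"z": 0,"turn": 0,"hand": 1}]}}

```text
time: 28.45
tool_pos: [643.9, 31.9, 153.6]
ee_rot: [0.551, 0.443, 0.551, -0.443]
ft_force: [-0.7, 0.5, -2.6]
finger_gap: 43.2
```

Run:
```python
from h import *
from st import st
for i in range(5): c=viewer.camera("wrist")
cv2.imwrite("pics/w14.png",c["pixels"][:,:,::-1]);st()
```

```text
t 28.7 tcp [642.4  34.  154.8] jawyaw 0.22 xaxis [-0.  0. -1.] q1,q6 [0.053 1.404] F [-0.2  1.  -1.6] gap 42.8
```

View pics/w14.png

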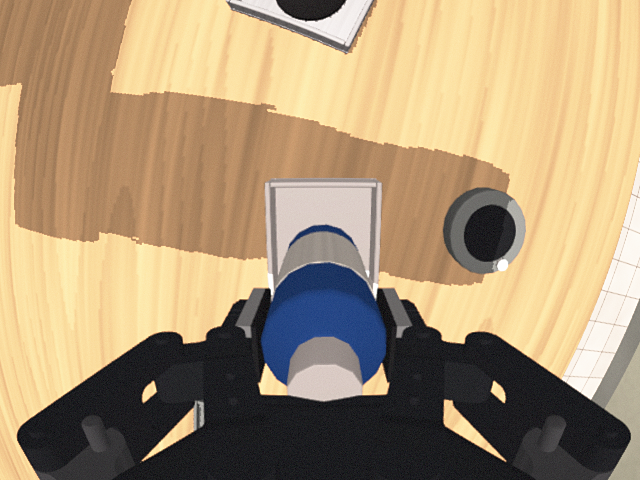

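>>> {"name": "move_arm", "arguments": {"increments": [{"x": 0,"y": 0,"z": -0.02,"turn": 0,"hand": 1},{"x": 0,"y": 0,"z": -0.035,"turn": 0,"hand": 1},{"x": 0,"y": 0,"z": -0.035,"turn": 0,"hand": 1},{"x": 0,"y": 0,"z": -0.023,"turn": 0,"hand": 1},{"x": 0,"y": 0,"z": -0.012,"turn": 0,"hand": 1},{"x": 0,"y": 0,"z": -0.005,"turn": 0,"hand": 1},{"x": 0,"y": 0,"z": 0,"turn": 0,"hand": 1},{"x": 0,"y": 0,"z": 0,"turn": 0,"hand": 1}]}}

```text
time: 29.37
tool_pos: [643.7, 33.2, 77.5]
ee_rot: [0.552, 0.443, 0.551, -0.442]
ft_force: [1.2, -1.2, -2.1]
finger_gap: 43.2
```

>>> {"name": "move_arm", "arguments": {"increments": [{"x": 0,"y": 0,"z": -0.003,"turn": 0,"hand": 1},{"x": 0,"y": 0,"z": 0,"turn": 0,"hand": 1},{"x": 0,"y": 0,"z": 0,"turn": 0,"hand": 0},{"x": 0,"y": 0,"z": 0,"turn": 0,"hand": -0.3},{"x": 0,"y": 0,"z": 0,"turn": 0,"hand": -0.6},{"x": 0,"y": 0,"z": 0,"turn": 0,"hand": -0.8},{"x": 0,"y": 0,"z": 0,"turn": 0,"hand": -0.8},{"x": 0,"y": 0,"z": 0.02,"turn": 0,"hand": -0.8}]}}

```text
time: 30.03
tool_pos: [642.0, 32.8, 84.8]
ee_rot: [0.551, 0.442, 0.552, -0.443]
ft_force: [-0.8, -0.7, -0.3]
finger_gap: 76.8
```

>>> {"name": "move_arm", "arguments": {"increments": [{"x": 0,"y": 0,"z": 0.05,"turn": 0,"hand": -1},{"x": 0,"y": 0,"z": 0.06,"turn": 0,"hand": -1},{"x": 0,"y": 0,"z": 0.06,"turn": 0,"hand": -1},{"x": 0,"y": 0,"z": 0.03,"turn": 0,"hand": -1},{"x": -0.05,"y": 0,"z": 0,"turn": 0,"hand": -1},{"x": -0.06,"y": 0,"z": 0,"turn": 0,"hand": -1},{"x": -0.06,"y": 0,"z": 0,"turn": 0,"hand": -1},{"x": -0.06,"y": 0,"z": 0,"turn": 0,"hand": -1}]}}

```text
time: 30.7
tool_pos: [503.7, 32.8, 206.5]
ee_rot: [0.551, 0.443, 0.551, -0.443]
ft_force: [0.2, 0.0, 0.4]
finger_gap: 85.7
```

>>> {"name": "move_arm", "arguments": {"increments": [{"x": -0.06,"y": 0,"z": 0,"turn": 0,"hand": -1},{"x": -0.06,"y": 0,"z": 0,"turn": 0,"hand": -1},{"x": -0.05,"y": 0,"z": 0,"turn": 0,"hand": -1},{"x": 0,"y": 0,"z": 0,"turn": 0,"hand": -1},{"x": 0,"y": 0,"z": 0,"turn": 0,"hand": -1},{"x": 0,"y": 0,"z": 0,"turn": 0,"hand": -1},{"x": 0,"y": 0,"z": 0,"turn": 0,"hand": -1},{"x": 0,"y": 0,"z": 0,"turn": 0,"hand": -1}]}}

```text
time: 31.37
tool_pos: [404.3, 32.9, 206.5]
ee_rot: [0.551, 0.443, 0.551, -0.443]
ft_force: [-0.1, 0.1, -0.4]
finger_gap: 85.7
```

Run:
```python
from h import *
from st import st
st();c=viewer.camera("top"); cv2.imwrite("pics/t15.png",c["pixels"][:,:,::-1]); s=viewer.camera("scene"); cv2.imwrite("pics/s15.png",s["pixels"][:,:,::-1])
cv2.imwrite("pics/t15c.png",cv2.resize(c["pixels"][110:260,120:460],None,fx=2.3,fy=2.3,interpolation=cv2.INTER_CUBIC)[:,:,::-1])
```

```text
t 31.37 tcp [404.3  32.9 206.5] jawyaw 0.218 xaxis [-0. -0. -1.] q1,q6 [0.081 1.434] F [-0.1  0.1 -0.4] gap 85.7
```

View pics/t15c.png

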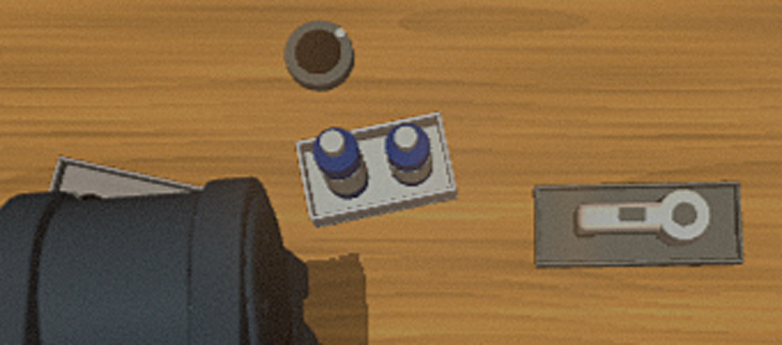

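View pics/s15.png

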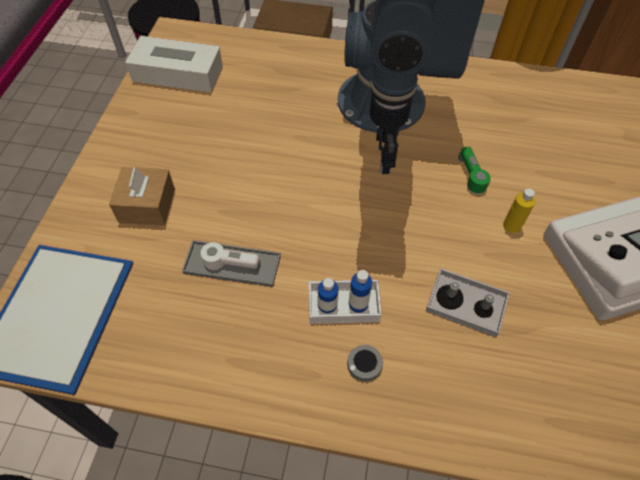

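Run:
```python
from h import *
s=viewer.camera("scene"); t=viewer.camera("top")
a=cv2.imread("pics/scene0.png").astype(int)
b=s["pixels"][:,:,::-1].astype(int)
for n,(x0,y0,x1,y1) in dict(timer=(340,340,390,385),box=(105,160,180,230)).items(): print(n,np.abs(a-b)[y0:y1,x0:x1].mean())
def loc(p,c,yaw):
    d=np.array(p[:2])-c; return np.array([np.cos(yaw)*d[0]+np.sin(yaw)*d[1],-np.sin(yaw)*d[0]+np.cos(yaw)*d[1]]).round(1)
up=lambda u,v:(120+u/2.3,110+v/2.3)
print("tall",loc(ray(t,up(334,140),134)[0],(650,-.5),.217),loc(ray(s,(362,275),132)[0],(650,-.5),.217))
print("short",loc(ray(t,up(407,137),104)[0],(650,-.5),.217),loc(ray(s,(328,284),102)[0],(650,-.5),.217))
print("large",loc(ray(s,(455,285),58)[0],(595.5,261.5),-.215),loc(ray(s,(450,299),8)[0],(595.5,261.5),-.215))
print("small",loc(ray(s,(489,296),58)[0],(595.5,261.5),-.215),loc(ray(s,(484,309),8)[0],(595.5,261.5),-.215))
h=ray(t,up(684,214),46)[0];e=ray(t,up(577,218),46)[0]
d=(h-e)/np.linalg.norm(h-e); print("app",np.linalg.norm(h-e),loc(h-39*d,(596.5,-266),.023),np.arctan2(d[1],d[0])+np.pi/2-.023)
```

```text
timer 1.098814814814815
box 1.0514285714285714
tall [-0.  29.8] [-0.2 32.7]
short [ -1.5 -36.3] [  2. -34.]
large [ -1.2 -36. ] [  6.  -34.2]
small [-4.  36.1] [ 0.4 39.6]
app 104.80709941871396 [-0.5 -0.9] 0.022357747327962273
```

All placements are inside their limits, and the timer and tissue box haven't moved. I'm handing the job in.

```bash
python3 -c "
from rig import env
print(env.sign_off())"
```

```text
the job is handed in; nothing more can be done
None
```

All five items are in their trays and released, and the job was handed in at about 31.5 s of the 128 s limit; no verdict is reported. Both gel bottles stand in the white bin, both electrodes are mouth down side by side in the steel tray, and the applicator lies head down along the long grey tray.

My last camera checks, measured in each tray's own frame (limits are those in the task):

| Item | x (mm) | Limit (mm) | y (mm) | Limit (mm) |
|---|---|---|---|---|
| Tall bottle | 0 | ±18 | about +31 | ±51 |
| Short bottle | 0 ± 2 | ±18 | about −35 | ±51 |
| Large cup | −1 to +6 | ±20 | about −35 | ±46 |
| Small cup | −4 to 0 | ±29 | about +38 | ±55 |
| Applicator | −0.5 | ±14 | −1 | ±40 |

- **Applicator angle:** about 0.02 rad off the tray's length, against a limit of 0.3 rad.
- **Bystanders:** the timer and tissue box look unchanged from the first scene picture, and the yellow bottle and green applicator were left alone.
- **Agreement between views:** estimates from different views or image points disagreed by up to about 7 mm, but every estimate is within its limit.
- **Not checked closely:** in the last top view the arm hid most of the steel tray, so the cups were checked only from the scene camera. Tilt and height in the trays were judged by eye.
- **Correction made:** I overshot the long tray by about 14 mm in x while carrying the applicator, and fixed it before lowering.

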